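# Build up a kiln tier and load the cup

### The job

Build the next tier on the kiln shelf: stand the tall round prop centred on the round pad and the tall square prop centred on the square pad, then lay the strip shelf across the two props, centred over the kiln shelf and in line with its length, and last set the cup upright in the middle of the strip. Leave the short prop, the jug and the upturned bowl where they are, and knock nothing over.

Things in the scene. Friction and masses are not known exactly. Their poses are not given: they have to be found in the camera images.
- round_prop_mid (a point): Tall round kiln prop: cream ceramic tube, 40 mm outside diameter, 18 mm bore, 75 mm tall, loose, standing upright. This point is on its axis half-way up (37.5 mm over its foot); z along the tube, up.
- square_prop_mid (a point): Tall square kiln prop: cream ceramic post, 38 x 38 mm, 75 mm tall, loose, standing upright at any yaw. This point is its centre, half-way up (37.5 mm over its foot); x and y square to its sides, z up.
- short_prop_mid (a point): Short square prop: cream, 38 x 38 mm, only 45 mm tall, standing loose. Not needed: leave it where it is. This point is its centre, half-way up.
- strip_mid (a point): Strip shelf: grey-brown flat ceramic bar, 200 mm long (its x) by 52 mm wide (its y) by 15 mm thick (its z, up), loose, lying flat on the table. This point is its centre, half-way through its thickness.
- cup_mid (a point): Unglazed brown handleless cup, open side up, 60 mm outside diameter (48 mm at the foot, 59 mm from 10 mm up), 70 mm tall, loose, standing upright. This point is on its axis half-way up (35 mm over its foot).
- kiln_shelf_top (a point): Kiln shelf: grey-brown ceramic slab fixed flat on the table, 250 mm long (its x) by 115 mm wide (its y), 16 mm thick. This point is the centre of its top face, midway between the two pads; z up.
- round_pad: Round cream pad, 54 mm diameter, 5 mm thick, fixed on the kiln shelf on its long centre line, 65 mm from the shelf's centre towards one end (either end). Origin: centre of its underside, on the shelf's top face; its top is 21 mm over the table.
- square_pad: Square cream pad, 54 x 54 mm, 5 mm thick, fixed on the kiln shelf on its long centre line, 65 mm from the shelf's centre towards the other end. Origin: centre of its underside, on the shelf's top face; its top is 21 mm over the table. Props may stand on a pad at any yaw.
- jug: White plastic jug, 100 mm diameter, 115 mm tall, with a handle at one side; stands loose beyond the work, to be left alone. Origin: centre of its underside.
- bowl: Brown upturned clay bowl, 112 mm across, 60 mm high, with a foot ring on top; loose, to be left alone. Origin: centre of its underside.
Things that resemble listed ones, but are neither listed nor needed, are in the scene too. What is shaped like the part that bears strip_mid but blue is not meant.

How it is judged:
By the outcome, as a careful person would: the job done as asked, in the order asked, and still so for the second after the job is handed in, with the robot touching nothing.
It also fails if it takes over 99 s, if anything falls off the work surface, if the arm or the gripper's body presses on something with over 40 N, if the wrist force passes 120 N, or if a joint passes its speed limit or range.

### The arm

A 6-joint arm with a two-finger parallel gripper is mounted at the origin on the work surface. World frame = base frame: x ahead of the robot, y to its left, z up, the work surface at z = 0. Lengths are in mm, angles in rad, forces in N, time in s.
With the tool pointing down it reaches from about 350 to 775 mm from the base axis. Payload 7.3 kg.
Tool frame: the origin (TCP) lies at the very end of the fingers, on their centre line; the grasp point (between the pads) lies 19 mm behind it; x points along the fingers, y is the direction in which the jaws open and shut, and the axes are right-handed (so a half turn about x gives the same grasp; the last joint's range is limited). The gripper opens to 92 mm and grips with 3 to 60 N. Pads are 19 mm wide; open, the fingers measure 130 mm over their backs; the gripper's body (75 mm by 190 mm) begins 47 mm behind the grasp point.
Start: joints at [-1.471, 0.342, 1.524, -0, 1.275, -0.146], TCP at [127.771, -509.237, 200.841] pointing down, gripper open.
Joint ranges: [-2.53, 2.53], [-0.77, 2.02], [0.04, 2.7], [-1, 4.14], [0.28, 2.66], [-3.11, 3.11]. Speed limits (rad/s): [2.57, 2.57, 3.14, 3.14, 3.14, 3.14].

### API

Orientations are given as [roll, pitch, yaw] about the fixed x, y, z axes, in that order (R = Rz(yaw) Ry(pitch) Rx(roll)).
In Python, from plant import bot gives the robot as it stands.
- The arm moves only by the tool step_arm, never from a script. Its argument "targets" is a list that holds one entry, the list of rows, each a list of 4 numbers: the shift along the tool's x, y, z in m, then the turn about the tool's x in degrees. A call has exactly 5 rows; each row is the pose to reach, as a shift and turn from the pose measured when the call began, along the tool's axes at that moment; what a row does not reach only later rows make up. A row lasts 1/12 s, in which the tool goes at most 41.7 mm and 7.16 degrees, less where a joint would pass 70% of its speed; a pose out of reach is approached as far as the arm can. A call with a gripper value outside its range is refused whole. "jaw" is the closure, from 0 (fully open) to 1 (shut), set as the call begins (left out, the last holds). The fingers move at their own pace and stop on an object; the grip force is fixed at half the most. Time passes only in rows, so rows that repeat a pose let the fingers close, or fill a call up. It gives the time, the measured TCP pose, the force and the opening at its end, in the units of the state.
- bot.get_obs(): the state, without advancing time (a new reading comes with each control period).
- bot.capture(name): name is "scene" or "top" or "wrist"; returns a dict with "color" (420x560x3 uint8, red, green, blue), "depth" (420x560 float32, mm along the optical axis (not along the pixel's ray), 0 where there is no reading), "fov_y" (degrees; the focal length in pixels is half the picture's height over the tangent of half this angle, whatever the lens; pixels are square), "cx", "cy" (the principal point, pixels), "rvec" (rotation vector, rad) and "tvec" (3), from world to camera coordinates, as OpenCV has them. Camera axes: x right, y down, z forward; pixel columns grow to the right and rows downward; lengths in mm; the calibration is good to about 2 mm. A picture is of the moment at which its call begins.
- bot.close_job(): hands the job in, once; it reports no verdict.
The state is a dict: "time": time; "joint_positions": joint angles; "dq": joint speeds; "tau": joint torques, N m; "tool_pos": TCP position; "tcp_rot": TCP orientation; "contact_force": force on the tool from outside, world axes, zero at the start; "moment": the same for the moment, N m; "grip_width": finger opening in mm.
Only numpy, scipy, OpenCV 4.12 (cv2) and the standard library are available. Lean on these libraries where they do the work, as an engineer would, in place of code of your own. Each camera call takes 0.05 s, during which the arm holds its last target. There are 200 camera calls.

## Working session

There is one attempt and no reset: what is moved stays moved. The work goes in short steps, Python scripts to look and compute and a tool call to move; the robot and the scene stay as the last step left them, time stands still between calls to the robot, and variables do not carry over. Pictures are saved under pics/ and viewed, about 12 in all and at most 16, crops included, and the job is handed in when it is done.

Besides the shell and the picture viewer there is one more tool, called after ">>>" as name(argument=value, ...), one argument or row to a line, values as JSON. step_arm: Moves the arm, as the interface text tells. Its arguments: {"type":"object","properties":{"targets":{"type":"array","items":{"type":"array","items":{"type":"array","items":{"type":"number"}}}},"jaw":{"type":"number"}},"required":["targets"]}

```bash
mkdir -p pics; ls
cat > h.py <<'E'
import numpy as np,cv2,pickle
from plant import bot
def cap(n,save=None):
    c=bot.capture(n)
    if save: cv2.imwrite('pics/'+save,c['color'][:,:,::-1]); pickle.dump(c,open('pics/'+save+'.pkl','wb'))
    return c
def load(save): return pickle.load(open('pics/'+save+'.pkl','rb'))
def cloud(c):
    f=210/np.tan(np.radians(c['fov_y'])/2); R=cv2.Rodrigues(np.array(c['rvec'],float))[0]; t=np.array(c['tvec'],float).ravel()
    v,u=np.mgrid[:420,:560]; d=c['depth']
    P=np.stack([(u-c['cx'])/f*d,(v-c['cy'])/f*d,d],-1)
    W=(P-t)@R; W[d<=0]=np.nan
    return W
E
python3 - <<'E'
from h import *
print(bot.get_obs())
a=cap('top','top0.png');b=cap('scene','scene0.png')
for c in (a,b): print({k:c[k] for k in ('fov_y','cx','cy','rvec','tvec')})
E
```

```text
pics
{'time': 0.0, 'joint_positions': array([-1.47103147e+00,  3.42693359e-01,  1.52505280e+00,  7.40670529e-06,
        1.27540463e+00, -1.45961026e-01]), 'dq': array([ 2.76587233e-04, -4.47812357e-05,  1.62451948e-03, -1.26263396e-04,
       -3.98167670e-04, -9.44180241e-04]), 'tau': array([ 1.17739437e-03, -4.31246495e+01, -2.44222856e+01,  7.18026306e-02,
        5.59141603e-02, -1.36496360e-04]), 'tool_pos': array([ 127.70866965, -508.74998609,  200.14775609]), 'tcp_rot': array([-1.72130284,  1.56923817,  1.66601353]), 'contact_force': array([ 0.26678026, -0.22373816,  0.02400523]), 'moment': array([-0.03091036, -0.06974126, -0.02263198]), 'grip_width': 92.07106615124876}
{'fov_y': 49.39604766251351, 'cx': 276.66901213772036, 'cy': 216.05056477150254, 'rvec': array([ 2.18910975, -2.18661781,  0.09628297]), 'tvec': array([  -3.52528573,  490.09145262, 1321.70415314])}
{'fov_y': 47.02091422711185, 'cx': 274.8652938761763, 'cy': 202.30374020569832, 'rvec': array([ 2.2781694 ,  0.76981802, -0.32942991]), 'tvec': array([-381.80344457, -170.94213336, 1437.60034075])}
```

View pics/top0.png

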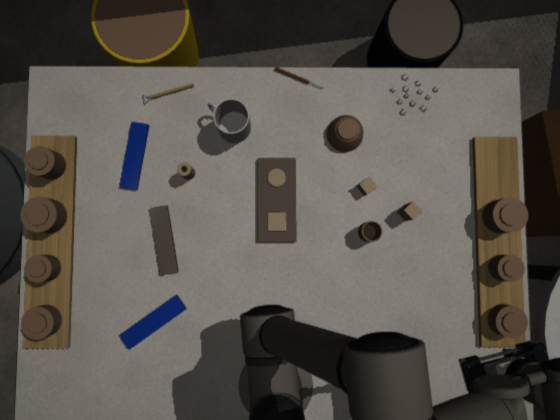

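View pics/scene0.png

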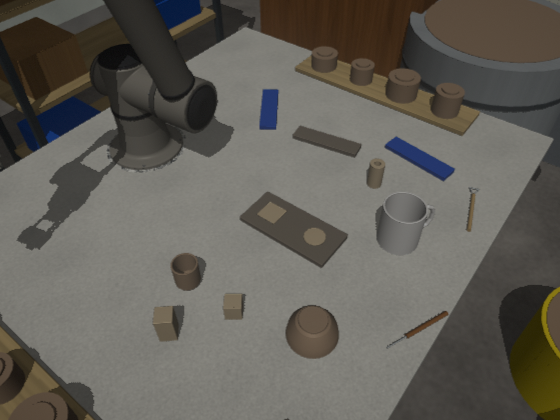

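Top view: round prop at (185,171), strip (164,241), kiln shelf (277,200) with the round pad (277,178) and square pad (277,222), short prop (367,186), tall square prop (412,211), cup (371,232). Both blue bars are decoys. Next I measure from the depth clouds.

```bash
cat > m.py <<'E'
from h import *
def rect(W,box,zlo,zhi):
    u0,v0,u1,v1=box; P=W[v0:v1,u0:u1].reshape(-1,3); P=P[~np.isnan(P[:,0])]
    Q=P[(P[:,2]>zlo)&(P[:,2]<zhi)]
    if len(Q)<5: return len(Q)
    (cx,cy),(w,h),a=cv2.minAreaRect(Q[:,:2].astype(np.float32))
    if w<h: w,h,a=h,w,a-90
    return len(Q),'c',np.round([cx,cy],1),'wh',np.round([w,h],1),'yaw',round(a,1),'z med/max',np.round([np.median(Q[:,2]),Q[:,2].max()],1),'mean',np.round(Q[:,:2].mean(0),1)
E
python3 - <<'E'
from m import *
W=cloud(load('top0.png'))
print('table z',np.nanmedian(W[260:300,230:240,2]),np.nanmedian(W[90:100,270:330,2]))
for n,b,lo,hi in [('round',(165,150,205,190),65,85),('square',(395,195,430,228),65,85),('short',(350,172,382,203),38,55),('strip',(140,195,190,285),10,22),('cup',(352,215,390,250),60,80),('shelf',(245,145,310,255),11,30),('jug',(195,90,260,150),5,130),('bowl',(320,105,370,160),5,80)]:
    print(n,rect(W,b,lo,hi))
c=load('top0.png')['color'].astype(int)
# pads by brightness
g=c.sum(2); m=np.zeros(g.shape,bool); m[150:250,250:305]=1
z=W[...,2]; Mp=m&(z>8)&(g>1.35*np.median(g[195:205,265:290]))
n,l,s,ce=cv2.connectedComponentsWithStats(Mp.astype(np.uint8))
for i in range(1,n):
    if s[i,4]>50: Q=W[l==i]; print(s[i],Q.mean(0), cv2.minAreaRect(Q[:,:2].astype(np.float32)))
S=cloud(load('scene0.png'))
print('table',np.nanmedian(S[350:380,230:260,2]))
for n,b,lo,hi in [('round',(362,150,390,195),68,85),('square',(145,295,187,345),68,85),('strip',(285,120,368,160),11,22),('cup',(165,245,210,295),63,80),('shelf',(235,190,350,265),11,30)]:
    print(n,rect(S,b,lo,hi))
E
```

```text
table z -1.2189821604782702 -1.0267775413873665
round (133, 'c', array([618.2, 261.1]), 'wh', array([38.9, 37.5]), 'yaw', -88.3, 'z med/max', array([73.1, 80.5]), 'mean', array([618.1, 261. ]))
square (193, 'c', array([ 502.4, -385.8]), 'wh', array([39.2, 37.6]), 'yaw', -46.6, 'z med/max', array([72.7, 79.7]), 'mean', array([ 502.1, -384.9]))
short (176, 'c', array([ 577.5, -266.3]), 'wh', array([39.4, 37.8]), 'yaw', -52.8, 'z med/max', array([43.1, 50.9]), 'mean', array([ 577.3, -266.1]))
strip (1128, 'c', array([419.9, 328.8]), 'wh', array([199.5,  53.5]), 'yaw', 10.3, 'z med/max', array([14.2, 21.7]), 'mean', array([419.4, 328.7]))
cup (105, 'c', array([ 444.4, -268.9]), 'wh', array([59. , 56.8]), 'yaw', -89.6, 'z med/max', array([67.2, 75.3]), 'mean', array([ 443.9, -269.2]))
shelf (3026, 'c', array([539.2,  -1.4]), 'wh', array([250.2, 113.2]), 'yaw', 0.2, 'z med/max', array([15.8, 28. ]), 'mean', array([538.6,  -0.9]))
jug (1122, 'c', array([782.5, 146. ]), 'wh', array([190.8, 178. ]), 'yaw', -88.0, 'z med/max', array([ 59.2, 120.9]), 'mean', array([766.4, 130.2]))
bowl (1066, '
[... 532 characters left out ...]
), 'wh', array([39.3, 38.9]), 'yaw', -38.6, 'z med/max', array([73.3, 78.8]), 'mean', array([621.8, 255.2]))
square (356, 'c', array([ 503.7, -390. ]), 'wh', array([39.2, 38.4]), 'yaw', -48.7, 'z med/max', array([74.2, 79.1]), 'mean', array([ 505.3, -391.1]))
strip (750, 'c', array([421.9, 324.5]), 'wh', array([200. ,  57.8]), 'yaw', 9.8, 'z med/max', array([14.1, 19.9]), 'mean', array([423.7, 323.7]))
cup (197, 'c', array([ 444.8, -274.7]), 'wh', array([59.5, 57.9]), 'yaw', -20.8, 'z med/max', array([68.3, 73.5]), 'mean', array([ 445.3, -275.6]))
shelf (3613, 'c', array([540.3,  -6.6]), 'wh', array([252.2, 119.2]), 'yaw', 0.3, 'z med/max', array([15.8, 24.9]), 'mean', array([547.6,  -9.2]))
```

```bash
cat > go.py <<'E'
# usage: go.py x y z yawdeg(of tool y, mod 180)
import sys,numpy as np
from scipy.spatial.transform import Rotation as Ro
from plant import bot
def state():
    o=bot.get_obs(); R=Ro.from_euler('xyz',o['tcp_rot']).as_matrix(); return o,R
if __name__=='__main__':
    o,R=state(); p=o['tool_pos']
    yaw=np.degrees(np.arctan2(R[1,1],R[0,1]))
    print('t',round(o['time'],2),'p',p.round(1),'yaw',yaw.round(2),'xaxis',R[:,0].round(4),'q',o['joint_positions'].round(2),'w',round(o['grip_width'],1),'F',o['contact_force'].round(1))
    if len(sys.argv)>3:
        T=np.array(list(map(float,sys.argv[1:4]))); d=R.T@(T-p)
        print('shift m',(d/1000).round(4),'dist',np.linalg.norm(d).round(0))
        if len(sys.argv)>4:
            a=float(sys.argv[4])-yaw; a=(a+90)%180-90
            print('turn about tool x deg (x down => negative of world)',round(-a*np.sign(-R[2,0]),2))
E
python3 go.py 590 255 200 90
```

```text
t 0.1 p [ 127.7 -508.8  200.2] yaw -75.92 xaxis [-2.0e-04  1.3e-03 -1.0e+00] q [-1.47  0.34  1.52 -0.    1.28 -0.15] w 91.4 F [ 0.1 -0.4 -0.3]
shift m [ 0.0012 -0.6284 -0.6342] dist 893.0
turn about tool x deg (x down => negative of world) 14.08
```

>>> step_arm(
  targets=[
    [[0,-0.025,-0.025,0],[0,-0.05,-0.05,0],[0,-0.075,-0.075,0],[0,-0.1,-0.1,0],[0,-0.125,-0.125,0]],
  ],
  jaw=0,
)

```text
time: 0.52
tool_pos: [218.9, -355.4, 200.1]
tcp_rot: [-1.663, 1.569, 1.724]
contact_force: [0.9, -0.8, -0.1]
grip_width: 91.8
```

>>> step_arm(
  targets=[
    [[0,-0.025,-0.025,0],[0,-0.05,-0.05,0],[0,-0.075,-0.075,0],[0,-0.1,-0.1,0],[0,-0.125,-0.125,0]],
  ],
)

```text
time: 0.93
tool_pos: [310.2, -202.1, 200.3]
tcp_rot: [-1.642, 1.568, 1.744]
contact_force: [-0.6, -0.5, 0.5]
grip_width: 92.0
```

>>> step_arm(
  targets=[
    [[0,-0.025,-0.025,0],[0,-0.05,-0.05,0],[0,-0.075,-0.075,0],[0,-0.1,-0.1,0],[0,-0.125,-0.125,0]],
  ],
)

```text
time: 1.35
tool_pos: [401.5, -48.7, 200.5]
tcp_rot: [-1.532, 1.568, 1.854]
contact_force: [-0.1, -0.4, -0.3]
grip_width: 91.8
```

>>> step_arm(
  targets=[
    [[0,-0.025,-0.025,0],[0,-0.05,-0.05,0],[0,-0.075,-0.075,0],[0,-0.1,-0.1,0],[0,-0.125,-0.125,0]],
  ],
)

```text
time: 1.77
tool_pos: [492.8, 104.7, 200.5]
tcp_rot: [-1.278, 1.568, 2.109]
contact_force: [0.3, -0.2, -0.1]
grip_width: 92.2
```

```bash
python3 go.py 585 258 220 90
```

```text
t 1.77 p [492.8 104.7 200.5] yaw -75.95 xaxis [-0.0013  0.0021 -1.    ] q [0.06 0.3  1.58 0.   1.26 1.38] w 92.2 F [ 0.3 -0.2 -0.1]
shift m [-0.0193 -0.1263 -0.1266] dist 180.0
turn about tool x deg (x down => negative of world) 14.05
```

>>> step_arm(
  targets=[
    [[-0.004,-0.025,-0.025,3],[-0.008,-0.05,-0.05,6],[-0.012,-0.075,-0.075,9],[-0.016,-0.1,-0.1,12],[-0.019,-0.126,-0.126,14]],
  ],
)

```text
time: 2.18
tool_pos: [584.8, 259.0, 219.5]
tcp_rot: [-0.777, 1.568, 2.363]
contact_force: [1.3, 0.4, 0.4]
grip_width: 92.0
```

```bash
python3 - <<'E'
from m import *
a=cap('wrist','w1.png')
f=210/np.tan(np.radians(a['fov_y'])/2)
R=cv2.Rodrigues(a['rvec'])[0]; print('cam pos',-R.T@a['tvec'],'f',f,'axis',R[2])
W=cloud(a)
P=W.reshape(-1,3); P=P[~np.isnan(P[:,0])]
Q=P[(P[:,2]>68)&(P[:,2]<82)&(np.hypot(P[:,0]-619,P[:,1]-259)<40)]
print(len(Q), cv2.minAreaRect(Q[:,:2].astype(np.float32)),Q[:,2].mean() if len(Q) else 0, 'table',np.median(P[abs(P[:,2])<6][:,2]))
E
python3 go.py 619 259 180 90
```

```text
cam pos [666.18283352 259.00893454 403.17734442] f 336.3699297926875 axis [-0.30056357  0.00316111 -0.95375655]
1046 ((620.4949340820312, 260.77313232421875), (39.37028121948242, 38.4001579284668), 1.0781325101852417) 74.57355091089357 table -0.07421195493282873
t 2.23 p [587.2 264.6 218.7] yaw -90.02 xaxis [ 0.      0.0055 -1.    ] q [0.3  0.56 1.13 0.01 1.45 1.87] w 91.8 F [-3.5 -0.7 -2.1]
shift m [ 0.0387  0.0058 -0.0318] dist 50.0
turn about tool x deg (x down => negative of world) -0.02
```

View pics/w1.png

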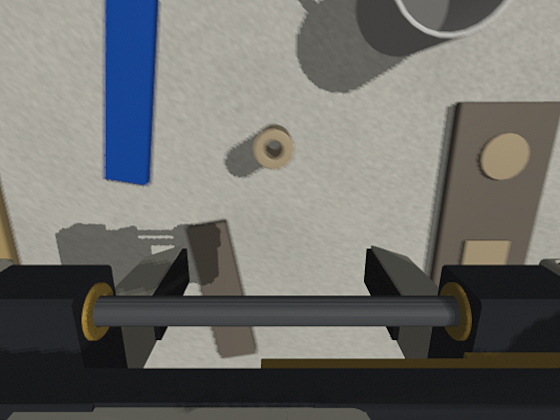

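Wrist view: round prop at (273,148), round pad (504,156). The arm was still settling, so I hold and measure again.

>>> step_arm(
  targets=[
    [[0,0.004,0,0],[0,0.004,0,0],[0,0.004,0,0],[0,0.004,0,0],[0,0.004,0,0]],
  ],
)

```text
time: 2.65
tool_pos: [587.0, 259.4, 219.1]
tcp_rot: [-1.618, 1.565, 1.522]
contact_force: [0.4, -0.7, -0.1]
grip_width: 92.1
```

```bash
cat >> m.py <<'E'
def wr(n,x,y,r,lo,hi,cam='wrist'):
    W=cloud(n if isinstance(n,dict) else cap(cam,n)); P=W.reshape(-1,3); P=P[~np.isnan(P[:,0])]
    Q=P[(P[:,2]>lo)&(P[:,2]<hi)&(np.hypot(P[:,0]-x,P[:,1]-y)<r)]
    if len(Q)<5: print('few',len(Q)); return
    r=cv2.minAreaRect(Q[:,:2].astype(np.float32)); print(len(Q),[np.round(i,1) for i in r],'ext',Q.min(0).round(1),Q.max(0).round(1),'zmed',np.median(Q[:,2]).round(1),'table',np.median(P[abs(P[:,2])<6][:,2]).round(1))
E
python3 - <<'E'
from m import *
wr('w2.png',620,260,40,68,82)
E
python3 go.py 620 259 120 90
```

```text
1053 [array([620.5, 260.6]), array([38.2, 39.1]), np.float64(89.0)] ext [600.9 241.5  68.2] [640.1 279.8  77.1] zmed 74.7 table -0.1
t 2.7 p [587.  259.5 219.2] yaw -90.08 xaxis [ 4.0e-04  5.5e-03 -1.0e+00] q [0.29 0.55 1.14 0.01 1.45 1.87] w 91.8 F [-0.2  0.2  0.1]
shift m [ 0.0992  0.001  -0.0329] dist 105.0
turn about tool x deg (x down => negative of world) -0.08
```

>>> step_arm(
  targets=[
    [[0.0,-0.001,-0.02,0],[0.02,-0.001,-0.033,0],[0.055,-0.001,-0.033,0],[0.09,-0.001,-0.033,0],[0.099,-0.001,-0.033,0]],
  ],
)

```text
time: 3.12
tool_pos: [617.0, 259.4, 114.5]
tcp_rot: [-0.305, 1.562, 2.834]
contact_force: [-1.4, 1.0, -0.5]
grip_width: 92.2
```

>>> step_arm(
  targets=[
    [[0.0,0,0,0],[0.0,0,0,0],[0.0,0,0,0],[0.0,0,0,0],[0.0,0,0,0]],
  ],
)

```text
time: 3.53
tool_pos: [618.1, 259.7, 116.8]
tcp_rot: [-0.636, 1.564, 2.503]
contact_force: [-0.0, 0.2, 0.6]
grip_width: 91.9
```

```bash
python3 go.py 620 260.5 30 90
```

```text
t 3.53 p [618.1 259.7 116.8] yaw -90.13 xaxis [-0.0051  0.0038 -1.    ] q [0.28 0.68 1.19 0.01 1.28 1.85] w 91.9 F [-0.   0.2  0.6]
shift m [ 0.0867 -0.0005 -0.0024] dist 87.0
turn about tool x deg (x down => negative of world) -0.13
```

>>> step_arm(
  targets=[
    [[0.025,0,-0.002,0],[0.055,-0.001,-0.002,0],[0.08,-0.001,-0.002,0],[0.087,-0.001,-0.002,0],[0.087,-0.001,-0.002,0]],
  ],
)

```text
time: 3.95
tool_pos: [618.5, 260.8, 28.3]
tcp_rot: [-0.328, 1.562, 2.811]
contact_force: [0.2, -0.4, 1.0]
grip_width: 91.6
```

>>> step_arm(
  targets=[
    [[0,0,0,0],[0.0,0,0,0],[0.0,0,0,0],[0.0,0,0,0],[0.0,0,0,0]],
  ],
  jaw=1,
)

```text
time: 4.37
tool_pos: [619.1, 260.9, 29.4]
tcp_rot: [-0.465, 1.563, 2.675]
contact_force: [0.1, 0.1, 0.0]
grip_width: 63.2
```

>>> step_arm(
  targets=[
    [[0,0,0,0],[0.0,0,0,0],[0.0,0,0,0],[0.0,0,0,0],[0.0,0,0,0]],
  ],
)

```text
time: 4.78
tool_pos: [619.2, 260.8, 29.6]
tcp_rot: [-0.466, 1.564, 2.673]
contact_force: [-0.1, -0.1, 1.9]
grip_width: 39.2
```

```bash
python3 go.py 620 260.5 130 90
```

```text
t 4.78 p [619.2 260.8  29.6] yaw -90.13 xaxis [-0.0064  0.0032 -1.    ] q [0.28 0.77 1.27 0.01 1.11 1.85] w 39.2 F [-0.1 -0.1  1.9]
shift m [-1.004e-01  0.000e+00 -1.000e-04] dist 100.0
turn about tool x deg (x down => negative of world) -0.13
```

>>> step_arm(
  targets=[
    [[0,0,0,0],[-0.01,0,0,0],[-0.035,0,0,0],[-0.065,0,0,0],[-0.09,0,0,0]],
  ],
)

```text
time: 5.2
tool_pos: [619.7, 260.6, 121.3]
tcp_rot: [-0.462, 1.563, 2.678]
contact_force: [2.1, 0.3, -2.0]
grip_width: 39.6
```

>>> step_arm(
  targets=[
    [[-0.01,0.015,0,0],[-0.01,0.05,0.002,0],[-0.01,0.085,0.004,0],[-0.01,0.12,0.006,0],[-0.01,0.155,0.008,0]],
  ],
)

```text
time: 5.62
tool_pos: [610.4, 103.5, 130.6]
tcp_rot: [-0.365, 1.562, 2.774]
contact_force: [0.2, -0.2, -1.7]
grip_width: 39.5
```

>>> step_arm(
  targets=[
    [[0,0.03,0.002,0],[0,0.055,0.004,0],[0,0.075,0.006,0],[0,0.085,0.007,0],[0,0.09,0.007,0]],
  ],
)

```text
time: 6.03
tool_pos: [602.6, 11.5, 130.2]
tcp_rot: [-0.325, 1.562, 2.812]
contact_force: [0.2, -0.6, -2.0]
grip_width: 39.6
```

>>> step_arm(
  targets=[
    [[0,0,0,0],[0,0,0,0],[0,0,0,0],[0,0,0,0],[0,0,0,0]],
  ],
)

```text
time: 6.45
tool_pos: [602.6, 12.6, 130.1]
tcp_rot: [-0.337, 1.562, 2.802]
contact_force: [-0.6, 0.8, -2.2]
grip_width: 39.3
```

```bash
python3 - <<'E'
from m import *
c=cap('wrist','w3.png')
wr(c,605,-2,60,18.5,25)
wr(c,605,0,60,160,185)
wr(c,540,0,250,13,18)
E
python3 go.py 605 -2 80 90
```

```text
2102 [array([604.1,  -4.5]), array([58.9, 50.4]), np.float64(39.7)] ext [581.9 -42.7  18.5] [631.9  30.2  23.5] zmed 20.9 table -0.1
5933 [array([609.4,  12.8]), array([30., 73.]), np.float64(1.0)] ext [594.3 -23.7 160. ] [624.4  49.4 185. ] zmed 174.9 table -0.1
13642 [array([609. , -67.2]), array([361.3, 332.7]), np.float64(14.7)] ext [ 417.1 -247.6   13. ] [758.4 131.9  18. ] zmed 15.9 table -0.1
t 6.5 p [602.6  12.4 130.1] yaw -90.16 xaxis [-0.0088  0.003  -1.    ] q [-0.11  0.55  1.39  0.    1.21  1.47] w 39.4 F [ 0.1  0.  -1.8]
shift m [ 0.05    0.0146 -0.0029] dist 52.0
turn about tool x deg (x down => negative of world) -0.16
```

View pics/w3.png

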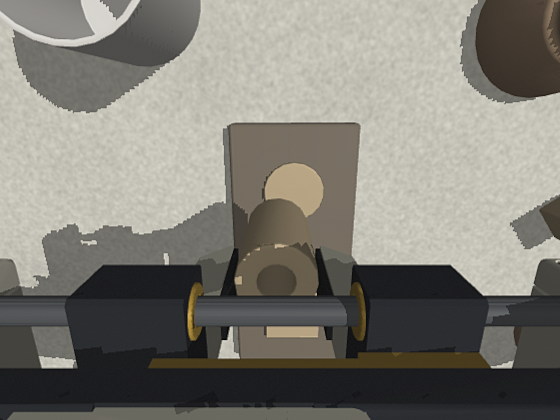

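Wrist: the prop is upright between the jaws (276,280). The round pad is visible with edges near (264,190), (323,190) and top (294,163). Shelf edges are at columns 230 and 360.

Run:
```python
from m import *
c=load('w3.png'); W=cloud(c); g=c['color'].astype(int).sum(2)
f=210/np.tan(np.radians(c['fov_y'])/2); R=cv2.Rodrigues(c['rvec'])[0]; t=c['tvec']
C=-R.T@t
def onz(u,v,z):
    d=R.T@np.array([(u-c['cx'])/f,(v-c['cy'])/f,1]); return (C+d*(z-C[2])/d[2])[:2]
z=W[...,2]
B=W[118:195,215:375].reshape(-1,3); B=B[(B[:,2]>12)&(B[:,2]<19)]
print('shelf y', [ (np.round(B[(abs(B[:,0]-x)<3)][:,1].min(),1),np.round(B[(abs(B[:,0]-x)<3)][:,1].max(),1)) for x in (630,640,650,658)],'xmax',B[:,0].max())
# pad circle: bright pixels upper portion
m=np.zeros(g.shape,np.uint8); m[150:215,245:335]=1
m&=((g>1.25*np.median(g[130:150,250:340]))).astype(np.uint8)
E=[]
for v in range(155,196):
    u=np.where(m[v])[0]
    if len(u)>8: E+= [onz(u.min()-.5,v,21)]*(1) + [onz(u.max()+.5,v,21)]
E=np.array(E); A=np.c_[2*E,np.ones(len(E))]; s=np.linalg.lstsq(A,(E**2).sum(1),rcond=None)[0]
print('pad c',s[:2].round(1),'r',np.sqrt(s[2]+s[0]**2+s[1]**2),len(E))
for z_ in [130.1+45]:
    P=W.reshape(-1,3); Q=P[(abs(P[:,2]-z_)<3)&(abs(P[:,1]-12)<19)&(abs(P[:,0]-605)<40)]
    print('prop top x',Q[:,0].min(),Q[:,0].max(),'y',Q[:,1].min(),Q[:,1].max(),len(Q))
```

```text
shelf y [(np.float64(-58.9), np.float64(55.4)), (np.float64(-59.2), np.float64(54.5)), (np.float64(-59.4), np.float64(55.2)), (np.float64(-58.8), np.float64(54.7))] xmax 665.0118523061936
pad c [605.2  -2.1] r 26.23584173191957 64
prop top x 595.851424795322 624.4008308888567 y -6.9905712273858205 30.95584773202795 2911
```

>>> step_arm(
  targets=[
    [[0,0.007,-0.001,0],[0.01,0.0145,-0.001,0],[0.03,0.0145,-0.0014,0],[0.05,0.0145,-0.0014,0],[0.05,0.0145,-0.0014,0]],
  ],
)

```text
time: 6.92
tool_pos: [600.6, -2.4, 75.4]
tcp_rot: [-0.228, 1.554, 2.91]
contact_force: [-0.3, -1.0, -2.5]
grip_width: 39.5
```

>>> step_arm(
  targets=[
    [[0,0,0,0],[0,0,0,0],[0,0,0,0],[0,0,0,0],[0,0,0,0]],
  ],
)

```text
time: 7.33
tool_pos: [601.2, -2.5, 76.4]
tcp_rot: [-0.236, 1.555, 2.902]
contact_force: [0.2, -1.1, -2.6]
grip_width: 39.6
```

```bash
python3 go.py 603.5 -2.1 52 90
```

```text
t 7.33 p [601.2  -2.5  76.4] yaw -90.19 xaxis [-0.0149  0.0036 -0.9999] q [-0.13  0.6   1.45  0.    1.1   1.44] w 39.6 F [ 0.2 -1.1 -2.6]
shift m [ 0.0244 -0.0003 -0.0027] dist 25.0
turn about tool x deg (x down => negative of world) -0.19
```

>>> step_arm(
  targets=[
    [[0.008,0,-0.002,0],[0.016,0,-0.0027,0],[0.0235,0,-0.0027,0],[0.0235,0,-0.0027,0],[0.0235,0,-0.0027,0]],
  ],
)

```text
time: 7.75
tool_pos: [603.0, -2.4, 52.0]
tcp_rot: [-0.226, 1.554, 2.912]
contact_force: [-0.4, -0.3, -1.3]
grip_width: 39.5
```

```bash
python3 go.py 603.5 -2.1 50.6 90;  python3 - <<'E'
from m import *
W=cloud(cap('wrist','w4.png'));P=W.reshape(-1,3); Q=P[(abs(P[:,2]-95)<6)&(abs(P[:,1]+2)<19.5)&(abs(P[:,0]-605)<40)]
print('prop top',Q.min(0),Q.max(0),len(Q))
E
```

```text
t 7.75 p [603.   -2.4  52. ] yaw -90.2 xaxis [-0.0167  0.0039 -0.9999] q [-0.13  0.64  1.47  0.    1.05  1.44] w 39.5 F [-0.4 -0.3 -1.3]
shift m [ 0.0014 -0.0003 -0.0005] dist 1.0
turn about tool x deg (x down => negative of world) -0.2
prop top [595.37566454 -21.45881555  89.00206842] [624.94204298  17.45556662  99.4484447 ] 3425
```

>>> step_arm(
  targets=[
    [[0.0007,0,0,0],[0.0013,0,0,0],[0.0013,0,0,0],[0.0013,0,0,0],[0.0013,0,0,0]],
  ],
)

```text
time: 8.22
tool_pos: [603.3, -2.4, 51.2]
tcp_rot: [-0.235, 1.555, 2.903]
contact_force: [-0.1, -0.1, -1.5]
grip_width: 39.5
```

>>> step_arm(
  targets=[
    [[0,0,0,0],[0,0,0,0],[0,0,0,0],[0,0,0,0],[0,0,0,0]],
  ],
  jaw=0,
)

```text
time: 8.63
tool_pos: [603.4, -2.4, 51.4]
tcp_rot: [-0.236, 1.555, 2.902]
contact_force: [0.1, 0.1, -0.1]
grip_width: 67.8
```

>>> step_arm(
  targets=[
    [[0,0,0,0],[0,0,0,0],[0,0,0,0],[0,0,0,0],[0,0,0,0]],
  ],
)

```text
time: 9.05
tool_pos: [603.5, -2.4, 51.4]
tcp_rot: [-0.239, 1.555, 2.899]
contact_force: [0.5, 0.4, 0.5]
grip_width: 91.7
```

>>> step_arm(
  targets=[
    [[-0.02,0,0,0],[-0.055,0,0,0],[-0.09,0,0,0],[-0.12,0,0,0],[-0.13,0,0,0]],
  ],
)

```text
time: 9.47
tool_pos: [607.6, -3.1, 186.8]
tcp_rot: [-0.361, 1.563, 2.777]
contact_force: [0.9, 0.4, 0.9]
grip_width: 92.0
```

```bash
python3 - <<'E'
from m import *
c=cap('top','t1.png'); W=cloud(c)
wr(c,604,-2,45,85,105)
wr(c,540,-2,140,12,19)
c=cap('wrist','w5.png');wr(c,604,-2,45,85,105)
E
python3 go.py 502 -360 180 43
```

```text
104 [array([601.9,  -1.1]), array([37.7, 36.7]), np.float64(51.7)] ext [583.4 -19.8  85.1] [622.   16.6  99.8] zmed 94.4 table -1.1
540 [array([606.8,  -1. ]), array([112.9, 108. ]), np.float64(89.9)] ext [552.7 -57.5  12. ] [660.7  55.4  19. ] zmed 15.1 table -1.1
1429 [array([604.9,  -2.3]), array([39. , 38.8]), np.float64(75.1)] ext [584.9 -21.7  85.1] [624.3  17.3  98.2] zmed 95.7 table -0.1
t 9.57 p [606.7  -3.  183.8] yaw -90.19 xaxis [-0.0102  0.0031 -0.9999] q [-0.13  0.51  1.3   0.    1.34  1.44] w 91.5 F [-0.2  0.1  0.3]
shift m [0.0038 0.3573 0.1035] dist 372.0
turn about tool x deg (x down => negative of world) 46.81
```

>>> step_arm(
  targets=[
    [[0,0.035,0.011,0],[0,0.074,0.023,0],[0,0.112,0.035,0],[0,0.15,0.047,0],[0,0.188,0.06,0]],
  ],
)

```text
time: 9.98
tool_pos: [544.3, -191.8, 181.4]
tcp_rot: [-0.337, 1.556, 2.802]
contact_force: [1.0, -0.7, -0.5]
grip_width: 91.8
```

>>> step_arm(
  targets=[
    [[0,0.038,0.011,-7],[0,0.076,0.023,-14],[0,0.114,0.035,-21],[0,0.152,0.047,-28],[0,0.188,0.06,-35]],
  ],
)

```text
time: 10.4
tool_pos: [482.3, -380.2, 178.8]
tcp_rot: [-1.039, 1.553, 2.704]
contact_force: [1.1, -1.5, -0.4]
grip_width: 91.9
```

```bash
python3 go.py 479 -411 200 -47
```

```text
t 10.4 p [ 482.3 -380.2  178.8] yaw -55.53 xaxis [-0.0163  0.0076 -0.9998] q [-0.79  0.53  1.28 -0.01  1.35  0.18] w 91.9 F [ 1.1 -1.5 -0.4]
shift m [-0.0214  0.0231  0.0204] dist 38.0
turn about tool x deg (x down => negative of world) -8.53
```

>>> step_arm(
  targets=[
    [[-0.005,0.008,0.007,-3],[-0.01,0.016,0.014,-6],[-0.018,0.023,0.02,-8.5],[-0.021,0.023,0.02,-8.5],[-0.021,0.023,0.02,-8.5]],
  ],
)

```text
time: 10.82
tool_pos: [478.9, -410.6, 198.2]
tcp_rot: [-1.231, 1.551, 2.659]
contact_force: [-0.1, -0.2, 0.2]
grip_width: 92.1
```

>>> step_arm(
  targets=[
    [[0,0,0,0],[0,0,0,0],[0,0,0,0],[0,0,0,0],[0,0,0,0]],
  ],
)

```text
time: 11.23
tool_pos: [479.0, -410.1, 198.1]
tcp_rot: [-1.235, 1.551, 2.655]
contact_force: [-0.7, 0.1, 0.1]
grip_width: 91.7
```

```bash
python3 - <<'E'
from m import *
c=cap('wrist','w6.png')
wr(c,504,-387,45,69,85)
wr(c,444,-270,45,62,85)
E
python3 go.py 504.5 -387.5 110 -47
```

```text
1695 [array([ 503.1, -387.4]), array([38.2, 37.3]), np.float64(42.2)] ext [ 477.9 -412.6   69.4] [ 528.9 -361.2   77.1] zmed 74.8 table -0.1
1240 [array([ 444.9, -271.1]), array([58.5, 59.4]), np.float64(42.5)] ext [ 414.7 -301.1   62. ] [ 474.3 -241.5   72.3] zmed 69.4 table -0.1
t 11.28 p [ 479.  -410.3  198.2] yaw -47.13 xaxis [-0.0175  0.0092 -0.9998] q [-0.83  0.55  1.19 -0.01  1.42 -0.  ] w 91.9 F [-0.6  0.2 -0. ]
shift m [ 0.0879  0.0023 -0.0348] dist 95.0
turn about tool x deg (x down => negative of world) -0.13
```

View pics/w6.png

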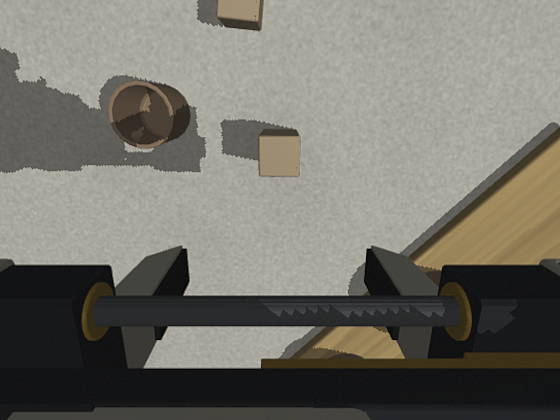

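>>> step_arm(
  targets=[
    [[0.0,0.001,-0.02,0],[0.03,0.001,-0.034,0],[0.065,0.001,-0.034,0],[0.088,0.001,-0.034,0],[0.088,0.001,-0.034,0]],
  ],
)

```text
time: 11.7
tool_pos: [500.8, -384.3, 104.5]
tcp_rot: [-1.328, 1.541, 2.562]
contact_force: [0.2, 0.8, -1.9]
grip_width: 92.2
```

>>> step_arm(
  targets=[
    [[0,0,0,0],[0,0,0,0],[0,0,0,0],[0,0,0,0],[0,0,0,0]],
  ],
)

```text
time: 12.12
tool_pos: [501.3, -385.0, 106.0]
tcp_rot: [-1.308, 1.544, 2.582]
contact_force: [-0.3, -0.6, 0.1]
grip_width: 92.0
```

```bash
python3 go.py 503.2 -387.3 30 -47.6
```

```text
t 12.12 p [ 501.3 -385.   106. ] yaw -47.11 xaxis [-0.0229  0.0143 -0.9996] q [-0.77  0.63  1.31 -0.01  1.23  0.05] w 92.0 F [-0.3 -0.6  0.1]
shift m [ 0.0759  0.005  -0.0003] dist 76.0
turn about tool x deg (x down => negative of world) 0.49
```

>>> step_arm(
  targets=[
    [[0.012,0.002,0,0.5],[0.026,0.004,0,0.5],[0.036,0.005,0,0.5],[0.04,0.005,0,0.5],[0.04,0.005,0,0.5]],
  ],
)

```text
time: 12.53
tool_pos: [503.1, -387.4, 64.2]
tcp_rot: [-1.321, 1.541, 2.561]
contact_force: [-0.3, 0.5, 0.6]
grip_width: 91.5
```

```bash
python3 go.py 503.2 -387.3 30 -47.6
```

```text
t 12.53 p [ 503.1 -387.4   64.2] yaw -47.63 xaxis [-0.0249  0.0164 -0.9996] q [-0.77  0.68  1.34 -0.01  1.15  0.06] w 91.5 F [-0.3  0.5  0.6]
shift m [ 0.0342  0.001  -0.0004] dist 34.0
turn about tool x deg (x down => negative of world) -0.03
```

>>> step_arm(
  targets=[
    [[-0.025,0,0,0],[-0.06,0,0,0],[-0.1,0,0,0],[-0.14,0,0,0],[-0.18,0,0,0]],
  ],
)

```text
time: 12.95
tool_pos: [507.5, -390.2, 246.8]
tcp_rot: [-1.315, 1.542, 2.567]
contact_force: [0.2, 0.2, 0.4]
grip_width: 91.7
```

>>> step_arm(
  targets=[
    [[0,0,0,0],[0,0,0,0],[0,0,0,0],[0,0,0,0],[0,0,0,0]],
  ],
)

```text
time: 13.37
tool_pos: [506.9, -389.7, 244.9]
tcp_rot: [-1.335, 1.539, 2.546]
contact_force: [0.4, -0.9, -0.3]
grip_width: 91.8
```

```bash
python3 go.py 503.2 -387.3 30 -47.6
```

```text
t 13.37 p [ 506.9 -389.7  244.9] yaw -47.63 xaxis [-0.0267  0.0181 -0.9995] q [-0.77  0.56  1.05 -0.01  1.56  0.06] w 91.8 F [ 0.4 -0.9 -0.3]
shift m [ 0.2149  0.0025 -0.0005] dist 215.0
turn about tool x deg (x down => negative of world) -0.03
```

>>> step_arm(
  targets=[
    [[0.02,0,0,0],[0.05,0,0,0],[0.085,0,0,0],[0.12,0,0,0],[0.155,0.003,0,0]],
  ],
)

```text
time: 13.78
tool_pos: [503.9, -388.2, 87.4]
tcp_rot: [-1.348, 1.536, 2.533]
contact_force: [1.3, 0.2, 0.0]
grip_width: 91.7
```

>>> step_arm(
  targets=[
    [[0,0,0,0],[0,0,0,0],[-0.02,0,0,0],[-0.055,0,0,0],[-0.085,0,0,0]],
  ],
)

```text
time: 14.2
tool_pos: [506.8, -390.3, 176.1]
tcp_rot: [-1.335, 1.539, 2.546]
contact_force: [1.3, -0.7, 0.8]
grip_width: 91.7
```

>>> step_arm(
  targets=[
    [[-0.02,0,0,0],[-0.05,0,0,0],[-0.075,0,0,0],[-0.085,0,0,0],[-0.085,0,0,0]],
  ],
)

```text
time: 14.62
tool_pos: [510.2, -392.9, 266.3]
tcp_rot: [-1.267, 1.548, 2.614]
contact_force: [0.3, -0.3, 0.1]
grip_width: 91.9
```

```bash
python3 go.py 503.2 -387.3 30 -47.6
```

```text
t 14.62 p [ 510.2 -392.9  266.3] yaw -47.63 xaxis [-0.0199  0.0116 -0.9997] q [-0.77  0.56  1.   -0.01  1.6   0.06] w 91.9 F [ 0.3 -0.3  0.1]
shift m [ 2.364e-01 -3.600e-03 -2.000e-04] dist 236.0
turn about tool x deg (x down => negative of world) -0.03
```

>>> step_arm(
  targets=[
    [[0.035,0,0,0],[0.07,0,0,0],[0.035,0,0,0],[0,0,0,0],[0,0,0,0]],
  ],
)

```text
time: 15.03
tool_pos: [511.0, -393.5, 270.9]
tcp_rot: [-1.175, 1.554, 2.706]
contact_force: [0.5, -1.2, 2.3]
grip_width: 91.5
```

>>> step_arm(
  targets=[
    [[0.035,0,0,0],[0.07,0,0,0],[0.035,0,0,0],[0,0,0,0],[0,0,0,0]],
  ],
)

```text
time: 15.45
tool_pos: [512.0, -394.5, 276.1]
tcp_rot: [-0.905, 1.561, 2.977]
contact_force: [-0.4, -0.1, 2.1]
grip_width: 91.7
```

```bash
python3 go.py 503.2 -387.3 30 -47.6
```

```text
t 15.45 p [ 512.  -394.5  276.1] yaw -47.62 xaxis [-0.0095  0.0016 -1.    ] q [-0.77  0.55  0.99 -0.01  1.61  0.06] w 91.7 F [-0.4 -0.1  2.1]
shift m [ 2.462e-01 -9.400e-03  2.000e-04] dist 246.0
turn about tool x deg (x down => negative of world) -0.02
```

>>> step_arm(
  targets=[
    [[0.035,0,0,0],[0.07,0,0,0],[0.035,0,0,0],[0,0,0,0],[0,0,0,0]],
  ],
)

```text
time: 15.87
tool_pos: [513.3, -395.6, 281.7]
tcp_rot: [0.296, 1.565, -2.106]
contact_force: [-0.0, -0.2, 2.4]
grip_width: 91.6
```

>>> step_arm(
  targets=[
    [[0.035,0,0,0],[0.07,0,0,0],[0.035,0,0,0],[0,0,0,0],[0,0,0,0]],
  ],
)

```text
time: 16.28
tool_pos: [514.7, -396.9, 287.8]
tcp_rot: [1.2, 1.558, -1.202]
contact_force: [0.4, -0.3, 2.1]
grip_width: 91.5
```

>>> step_arm(
  targets=[
    [[0.03,-0.003,0,0],[0.065,-0.006,0,0],[0.1,-0.009,0,0],[0.135,-0.009,0,0],[0.17,-0.009,0,0]],
  ],
)

```text
time: 16.7
tool_pos: [510.0, -392.8, 117.1]
tcp_rot: [1.3, 1.554, -1.102]
contact_force: [-0.3, -0.4, -0.1]
grip_width: 91.8
```

```bash
python3 go.py 503.2 -387.3 30 -47.6
```

```text
t 16.7 p [ 510.  -392.8  117.1] yaw -47.61 xaxis [ 0.0074 -0.0147 -0.9999] q [-0.77  0.62  1.3  -0.01  1.2   0.06] w 91.8 F [-0.3 -0.4 -0.1]
shift m [ 0.087 -0.01   0.001] dist 88.0
turn about tool x deg (x down => negative of world) -0.01
```

>>> step_arm(
  targets=[
    [[0.02,-0.005,0,0],[0.055,-0.01,0.001,0],[0.08,-0.01,0.001,0],[0.087,-0.01,0.001,0],[0.087,-0.01,0.001,0]],
  ],
)

```text
time: 17.12
tool_pos: [502.7, -386.9, 28.3]
tcp_rot: [1.243, 1.557, -1.159]
contact_force: [-0.1, -0.6, 0.5]
grip_width: 91.7
```

>>> step_arm(
  targets=[
    [[0,0,0,0],[0,0,0,0],[0,0,0,0],[0,0,0,0],[0,0,0,0]],
  ],
)

```text
time: 17.53
tool_pos: [503.3, -387.4, 29.4]
tcp_rot: [1.292, 1.555, -1.11]
contact_force: [0.5, -0.1, -1.5]
grip_width: 91.9
```

```bash
python3 go.py 503.2 -387.3 30 -47.6
```

```text
t 17.53 p [ 503.3 -387.4   29.4] yaw -47.61 xaxis [ 0.0072 -0.0144 -0.9999] q [-0.77  0.7   1.42 -0.01  1.01  0.06] w 91.9 F [ 0.5 -0.1 -1.5]
shift m [-0.0006 -0.0001 -0.    ] dist 1.0
turn about tool x deg (x down => negative of world) -0.01
```

>>> step_arm(
  targets=[
    [[0,0,0,0],[0,0,0,0],[0,0,0,0],[0,0,0,0],[0,0,0,0]],
  ],
  jaw=1,
)

```text
time: 17.95
tool_pos: [503.2, -387.4, 29.4]
tcp_rot: [1.29, 1.555, -1.112]
contact_force: [0.0, -0.3, -0.5]
grip_width: 62.7
```

>>> step_arm(
  targets=[
    [[0,0,0,0],[0,0,0,0],[0,0,0,0],[0,0,0,0],[0,0,0,0]],
  ],
)

```text
time: 18.37
tool_pos: [503.2, -387.4, 29.4]
tcp_rot: [1.289, 1.555, -1.113]
contact_force: [0.3, 0.7, -0.0]
grip_width: 37.9
```

>>> step_arm(
  targets=[
    [[0,0,0,0],[-0.025,0,0,0],[-0.055,0,0,0],[-0.085,0,0,0],[-0.115,0,0,0]],
  ],
)

```text
time: 18.78
tool_pos: [502.0, -385.3, 145.0]
tcp_rot: [1.255, 1.556, -1.147]
contact_force: [-0.0, 1.0, -1.0]
grip_width: 38.1
```

```bash
python3 go.py 480 -10 150 -90
```

```text
t 18.78 p [ 502.  -385.3  145. ] yaw -47.61 xaxis [ 0.006  -0.0132 -0.9999] q [-0.77  0.58  1.3  -0.01  1.25  0.06] w 38.1 F [-0.  1. -1.]
shift m [-0.0101 -0.2919 -0.2367] dist 376.0
turn about tool x deg (x down => negative of world) 42.39
```

>>> step_arm(
  targets=[
    [[-0.003,-0.023,-0.019,0],[-0.005,-0.053,-0.043,0],[-0.01,-0.083,-0.067,0],[-0.01,-0.113,-0.091,0],[-0.01,-0.143,-0.116,0]],
  ],
)

```text
time: 19.2
tool_pos: [490.5, -199.8, 152.5]
tcp_rot: [1.254, 1.556, -1.148]
contact_force: [1.1, 0.5, -2.0]
grip_width: 37.7
```

>>> step_arm(
  targets=[
    [[0,-0.03,-0.024,7],[0,-0.06,-0.048,14],[0,-0.09,-0.072,21],[0,-0.115,-0.094,28],[0,-0.13,-0.106,35]],
  ],
)

```text
time: 19.62
tool_pos: [480.3, -29.3, 150.1]
tcp_rot: [1.823, 1.558, -1.173]
contact_force: [0.1, -0.3, -1.9]
grip_width: 37.7
```

```bash
python3 go.py 475 -2 130 -90
```

```text
t 19.62 p [480.3 -29.3 150.1] yaw -81.67 xaxis [ 0.0051 -0.0122 -0.9999] q [-0.21  0.31  1.72 -0.01  1.1   1.22] w 37.7 F [ 0.1 -0.3 -1.9]
shift m [ 0.0197 -0.028   0.0014] dist 34.0
turn about tool x deg (x down => negative of world) 8.33
```

>>> step_arm(
  targets=[
    [[0.005,-0.01,0,4],[0.012,-0.02,0.001,8],[0.018,-0.028,0.001,8.3],[0.02,-0.028,0.001,8.3],[0.02,-0.028,0.001,8.3]],
  ],
)

```text
time: 20.03
tool_pos: [475.0, -1.9, 129.1]
tcp_rot: [1.866, 1.558, -1.273]
contact_force: [0.4, 0.0, -2.2]
grip_width: 37.6
```

>>> step_arm(
  targets=[
    [[0,0,0,0],[0,0,0,0],[0,0,0,0],[0,0,0,0],[0,0,0,0]],
  ],
)

```text
time: 20.45
tool_pos: [475.1, -2.3, 129.3]
tcp_rot: [1.889, 1.558, -1.25]
contact_force: [-0.5, 0.4, -1.9]
grip_width: 37.8
```

```bash
python3 - <<'E'
from m import *
c=cap('wrist','w7.png'); W=cloud(c)
wr(c,605,-2,45,85,105)
P=W.reshape(-1,3)
Q=P[(abs(P[:,2]-175)<5)&(abs(P[:,1]+2)<18.5)&(abs(P[:,0]-475)<40)]
print('prop top',Q.min(0).round(1),Q.max(0).round(1),len(Q))
E
python3 go.py 475 -2 90 -90
```

```text
2401 [array([599.1,  -2.9]), array([29.1, 39.1]), np.float64(5.5)] ext [584.4 -22.2  85. ] [613.5  17.3  98. ] zmed 95.5 table -0.1
prop top [469.1 -20.5 170. ] [494.1  16.5 180. ] 4090
t 20.5 p [475.1  -2.2 129.3] yaw -89.85 xaxis [ 0.0041 -0.0122 -0.9999] q [-0.16  0.32  1.77 -0.01  1.04  1.42] w 37.7 F [ 0.5 -0.4 -2.5]
shift m [ 0.0393 -0.0007  0.0003] dist 39.0
turn about tool x deg (x down => negative of world) 0.15
```

View pics/w7.png

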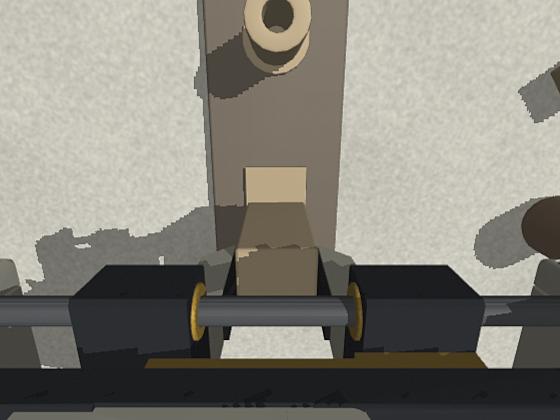

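Wrist: the square prop is held at (277,272). The square pad's far edge is at row 167, columns 246–306. The round prop stands on its pad at (277,15).

Run:
```python
from m import *
c=load('w7.png'); f=210/np.tan(np.radians(c['fov_y'])/2); R=cv2.Rodrigues(c['rvec'])[0]; C=-R.T@c['tvec']
def onz(u,v,z):
    d=R.T@np.array([(u-c['cx'])/f,(v-c['cy'])/f,1]); return (C+d*(z-C[2])/d[2])[:2].round(1)
g=c['color'].astype(int).sum(2)
row=g[185]; k=np.where(row[225:330]>1.25*np.median(g[100:150,250:300]))[0]+225
col=g[150:200,275]; v=150+np.where(col>1.25*np.median(g[100:150,250:300]))[0].min()
print(k.min(),k.max(),v, onz(k.min()-.5,185,21),onz(k.max()+.5,185,21),onz(275,v-.5,21), onz(246,168,21),onz(306,168,21))
```

```text
246 305 167 [485.6  24.5] [485.5 -29. ] [502.2  -1.7] [500.9  23.7] [500.9 -29. ]
```

>>> step_arm(
  targets=[
    [[0.012,0,0,0],[0.03,-0.0003,0,0.1],[0.048,-0.0007,0,0.1],[0.056,-0.001,0,0.1],[0.056,-0.001,0,0.1]],
  ],
)

```text
time: 20.92
tool_pos: [474.1, -1.7, 71.7]
tcp_rot: [1.6, 1.559, -1.541]
contact_force: [-0.4, -0.4, -0.9]
grip_width: 37.9
```

>>> step_arm(
  targets=[
    [[0,0,0,0],[0,0,0,0],[0,0,0,0],[0,0,0,0],[0,0,0,0]],
  ],
)

```text
time: 21.33
tool_pos: [474.5, -1.8, 72.3]
tcp_rot: [1.701, 1.559, -1.44]
contact_force: [0.5, 0.2, -1.2]
grip_width: 37.7
```

```bash
python3 go.py 475.1 -2.1 51.6 -90
```

```text
t 21.33 p [474.5  -1.8  72.3] yaw -89.94 xaxis [ 0.0016 -0.0118 -0.9999] q [-0.16  0.4   1.84 -0.01  0.9   1.42] w 37.7 F [ 0.5  0.2 -1.2]
shift m [ 0.0207  0.0001 -0.0006] dist 21.0
turn about tool x deg (x down => negative of world) 0.06
```

>>> step_arm(
  targets=[
    [[0.006,0,-0.0006,0],[0.013,0,-0.0006,0],[0.0185,0,-0.0006,0],[0.0205,0,-0.0006,0],[0.0205,0,-0.0006,0]],
  ],
)

```text
time: 21.75
tool_pos: [474.4, -2.0, 50.9]
tcp_rot: [1.534, 1.559, -1.606]
contact_force: [-0.0, 0.9, -2.3]
grip_width: 37.8
```

>>> step_arm(
  targets=[
    [[0.0005,0,0,0],[0.001,0,0,0],[0.001,0,0,0],[0.001,0,0,0],[0.001,0,0,0]],
  ],
)

```text
time: 22.17
tool_pos: [474.7, -2.0, 50.3]
tcp_rot: [1.605, 1.559, -1.535]
contact_force: [-0.1, -0.3, 3.6]
grip_width: 38.1
```

```bash
python3 go.py 475.1 -2.1 50.4 -90
```

```text
t 22.17 p [474.7  -2.   50.3] yaw -89.94 xaxis [ 4.000e-04 -1.160e-02 -9.999e-01] q [-0.16  0.44  1.86 -0.02  0.84  1.42] w 38.1 F [-0.1 -0.3  3.6]
shift m [-0.0001  0.0001 -0.0004] dist 0.0
turn about tool x deg (x down => negative of world) 0.06
```

Contact felt (+3.6 N up). Next I release and lift.

>>> step_arm(
  targets=[
    [[0,0,0,0],[0,0,0,0],[0,0,0,0],[0,0,0,0],[0,0,0,0]],
  ],
  jaw=0,
)

```text
time: 22.58
tool_pos: [474.6, -2.0, 50.2]
tcp_rot: [1.592, 1.559, -1.548]
contact_force: [-1.0, -0.3, 0.5]
grip_width: 66.5
```

>>> step_arm(
  targets=[
    [[0,0,0,0],[0,0,0,0],[0,0,0,0],[0,0,0,0],[0,0,0,0]],
  ],
)

```text
time: 23.0
tool_pos: [474.7, -2.0, 50.2]
tcp_rot: [1.596, 1.559, -1.544]
contact_force: [-0.0, -0.1, -0.1]
grip_width: 91.6
```

>>> step_arm(
  targets=[
    [[-0.02,0,0,0],[-0.055,0,0,0],[-0.09,0,0,0],[-0.125,0,0,0],[-0.135,0,0,0]],
  ],
)

```text
time: 23.42
tool_pos: [477.0, -0.7, 190.4]
tcp_rot: [2.161, 1.555, -0.979]
contact_force: [0.4, -0.1, 0.6]
grip_width: 91.9
```

```bash
python3 - <<'E'
from m import *
c=cap('wrist','w8.png'); wr(c,475,-2,40,89,105); wr(c,605,-2,40,89,105)
c=cap('top','t2.png'); wr(c,472,-1,40,85,105);wr(c,602,-1,40,85,105)
E
python3 go.py 385 322 200 -79.7
```

```text
1889 [array([474.2,  -1.4]), array([38.6, 38. ]), np.float64(0.3)] ext [454.9 -20.5  89. ] [493.5  17.6  98.2] zmed 95.8 table -0.1
1927 [array([604.1,  -2.5]), array([38.9, 39.2]), np.float64(5.9)] ext [584.4 -22.3  89.1] [623.6  17.2  98.2] zmed 95.6 table -0.1
few 0
128 [array([602.9,  -1.5]), array([36.5, 38. ]), np.float64(89.0)] ext [583.9 -19.8  85.2] [622.   16.6 103.8] zmed 94.2 table -1.1
t 23.52 p [476.   -0.6 187.6] yaw -89.94 xaxis [ 0.0058 -0.0125 -0.9999] q [-0.15  0.26  1.68 -0.01  1.19  1.42] w 91.7 F [-0.4 -0.5 -0.4]
shift m [-0.017  -0.3225  0.0906] dist 335.0
turn about tool x deg (x down => negative of world) -10.24
```

>>> step_arm(
  targets=[
    [[-0.004,-0.025,0.007,0],[-0.008,-0.058,0.016,0],[-0.012,-0.092,0.025,0],[-0.017,-0.126,0.035,0],[-0.017,-0.16,0.044,0]],
  ],
)

```text
time: 23.93
tool_pos: [430.6, 160.8, 201.3]
tcp_rot: [1.888, 1.557, -1.254]
contact_force: [0.6, 0.3, -0.6]
grip_width: 91.7
```

>>> step_arm(
  targets=[
    [[0,-0.034,0.009,-2],[0,-0.072,0.02,-4],[0,-0.11,0.031,-6],[0,-0.14,0.04,-8],[0,-0.155,0.044,-10]],
  ],
)

```text
time: 24.35
tool_pos: [384.2, 318.4, 197.1]
tcp_rot: [1.462, 1.557, -1.5]
contact_force: [-0.6, -0.5, -0.3]
grip_width: 91.6
```

>>> step_arm(
  targets=[
    [[0,0,0,0],[0,0,0,0],[0,0,0,0],[0,0,0,0],[0,0,0,0]],
  ],
)

```text
time: 24.77
tool_pos: [384.6, 317.2, 196.9]
tcp_rot: [1.442, 1.557, -1.522]
contact_force: [0.2, -0.4, 0.2]
grip_width: 91.5
```

```bash
python3 - <<'E'
from m import *
c=cap('wrist','w9.png'); W=cloud(c); wr(c,421,328,125,9,20)
E
python3 go.py 421 328 60 -79.8
```

```text
9068 [array([421.1, 328.8]), array([198.7,  52.1]), np.float64(10.2)] ext [319.6 286.9  11. ] [523.2 370.8  17.8] zmed 14.8 table -0.1
t 24.82 p [384.7 317.4 197.1] yaw -79.84 xaxis [ 0.001  -0.0137 -0.9999] q [ 0.54  0.3   1.59 -0.01  1.25  1.94] w 91.5 F [ 0.2  0.3 -0. ]
shift m [ 0.137  -0.0059 -0.0378] dist 142.0
turn about tool x deg (x down => negative of world) -0.04
```

View pics/w9.png

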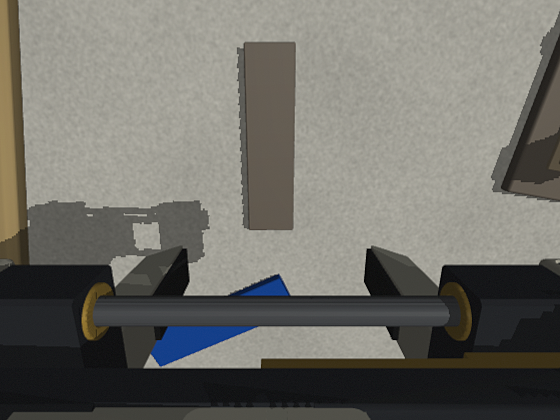

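>>> step_arm(
  targets=[
    [[0.03,-0.007,-0.03,0],[0.065,-0.007,-0.038,0],[0.1,-0.007,-0.038,0],[0.125,-0.007,-0.038,0],[0.13,-0.007,-0.038,0]],
  ],
)

```text
time: 25.23
tool_pos: [418.8, 326.8, 62.7]
tcp_rot: [1.071, 1.552, -1.895]
contact_force: [-0.8, -0.8, -0.2]
grip_width: 91.8
```

>>> step_arm(
  targets=[
    [[0,0,0,0],[0,0,0,0],[0,0,0,0],[0,0,0,0],[0,0,0,0]],
  ],
)

```text
time: 25.65
tool_pos: [419.7, 327.3, 64.2]
tcp_rot: [1.187, 1.554, -1.779]
contact_force: [0.2, 0.3, -0.6]
grip_width: 91.5
```

```bash
python3 go.py 421.1 328.8 2.5 -79.8
```

```text
t 25.65 p [419.7 327.3  64.2] yaw -79.93 xaxis [-0.0035 -0.0164 -0.9999] q [ 0.53  0.51  1.67 -0.02  0.97  1.93] w 91.5 F [ 0.2  0.3 -0.6]
shift m [ 0.0617 -0.0022 -0.0021] dist 62.0
turn about tool x deg (x down => negative of world) -0.13
```

>>> step_arm(
  targets=[
    [[0.01,-0.001,-0.001,0],[0.025,-0.002,-0.002,0],[0.038,-0.002,-0.002,0],[0.044,-0.002,-0.002,0],[0.045,-0.002,-0.002,0]],
  ],
)

```text
time: 26.07
tool_pos: [420.4, 328.5, 17.9]
tcp_rot: [1.096, 1.552, -1.87]
contact_force: [0.2, -0.4, -1.0]
grip_width: 91.6
```

```bash
python3 go.py 421.1 328.8 2.5 -79.8
```

```text
t 26.07 p [420.4 328.5  17.9] yaw -79.92 xaxis [-0.0054 -0.0175 -0.9998] q [ 0.53  0.58  1.71 -0.02  0.87  1.93] w 91.6 F [ 0.2 -0.4 -1. ]
shift m [ 0.0154 -0.0004 -0.0009] dist 15.0
turn about tool x deg (x down => negative of world) -0.12
```

>>> step_arm(
  targets=[
    [[0.004,0,-0.001,0],[0.008,0,-0.001,0],[0.012,0,-0.001,0],[0.0145,0,-0.001,0],[0.015,0,-0.001,0]],
  ],
)

```text
time: 26.48
tool_pos: [421.1, 328.4, 2.6]
tcp_rot: [1.079, 1.552, -1.887]
contact_force: [-0.7, -0.7, -0.2]
grip_width: 92.0
```

>>> step_arm(
  targets=[
    [[0,0,0,0],[0,0,0,0],[0,0,0,0],[0,0,0,0],[0,0,0,0]],
  ],
  jaw=1,
)

```text
time: 26.9
tool_pos: [421.2, 328.4, 2.8]
tcp_rot: [1.09, 1.552, -1.876]
contact_force: [0.7, -0.0, -0.4]
grip_width: 63.0
```

>>> step_arm(
  targets=[
    [[0,0,0,0],[0,0,0,0],[0,0,0,0],[0,0,0,0],[0,0,0,0]],
  ],
)

```text
time: 27.32
tool_pos: [421.2, 328.4, 2.8]
tcp_rot: [1.093, 1.552, -1.873]
contact_force: [-0.1, -0.6, 0.0]
grip_width: 29.8
```

>>> step_arm(
  targets=[
    [[0,0,0,0],[-0.01,0,0,0],[-0.02,0,0,0],[-0.03,0,0,0],[-0.04,0,0,0]],
  ],
)

```text
time: 27.73
tool_pos: [421.8, 329.4, 44.4]
tcp_rot: [1.139, 1.553, -1.827]
contact_force: [0.2, -0.6, 0.9]
grip_width: 0.8
```

```bash
python3 go.py 540 -2 160 -90;python3 - <<'E'
from m import *
c=cap('scene','s1.png'); wr(c,421,326,130,30,75)
E
```

```text
t 27.73 p [421.8 329.4  44.4] yaw -79.92 xaxis [-0.0044 -0.0169 -0.9998] q [ 0.53  0.54  1.68 -0.02  0.93  1.93] w 0.8 F [ 0.2 -0.6  0.9]
shift m [-0.1105  0.3487 -0.0576] dist 370.0
turn about tool x deg (x down => negative of world) 10.08
5 [array([426.4, 323.6]), array([23.1,  9.7]), np.float64(43.0)] ext [414.7 319.2  70.2] [432.7 334.9  74.7] zmed 72.0 table -0.5
```

The jaws shut fully, so the strip was not gripped. I look before doing anything else.

Run:
```python
from m import *
c=cap('wrist','w10.png'); wr(c,421,328,125,9,20)
c=load('s1.png'); cv2.imwrite('pics/s1c.png',cv2.resize(c['color'][80:200,260:420,::-1],None,fx=4,fy=4,interpolation=cv2.INTER_CUBIC))
```

```text
14398 [array([421.2, 328.7]), array([199.8,  52.2]), np.float64(10.2)] ext [322.4 298.9  11.3] [523.7 371.4  17.3] zmed 14.9 table -0.1
```

View pics/s1c.png

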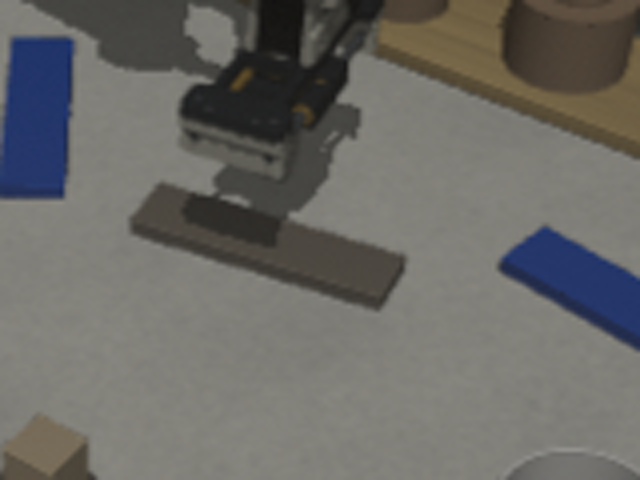

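View pics/w10.png

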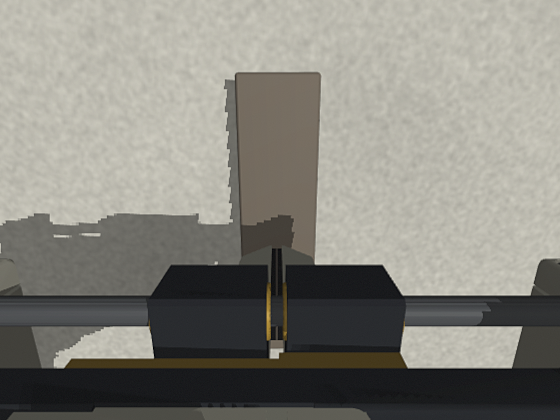

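The strip hasn't moved: in the wrist view it lies at columns 236–320, below the shut jaws at (277,260). The fingertips look higher than the reported TCP, so I measure their true height from depth.

Run:
```python
from m import *
for n in ('s1.png',):
    c=load(n); W=cloud(c); P=W.reshape(-1,3); P=P[~np.isnan(P[:,0])]
    Q=P[(np.hypot(P[:,0]-422,P[:,1]-327)<60)&(P[:,2]>22)]
    print(np.histogram(Q[:,2],bins=np.arange(20,140,8))); 
    L=Q[np.argsort(Q[:,2])[:15]]; print(L.round(0))
c=load('w10.png'); W=cloud(c); P=W.reshape(-1,3); P=P[~np.isnan(P[:,0])]
Q=P[(np.hypot(P[:,0]-422,P[:,1]-329)<60)&(P[:,2]>22)]; print(np.histogram(Q[:,2],bins=np.arange(20,140,8)))
W=cloud(load('w2.png')) # open at TCP z 219
P=W[240:290,150:420].reshape(-1,3);P=P[~np.isnan(P[:,0])];Q=P[(P[:,2]>150)]; print(np.histogram(Q[:,2],bins=np.arange(190,300,8)))
```

```text
(array([0, 0, 0, 0, 0, 0, 6, 8, 7, 9, 3, 0, 0, 0]), array([ 20,  28,  36,  44,  52,  60,  68,  76,  84,  92, 100, 108, 116,
       124, 132]))
[[431. 331.  70.]
 [432. 335.  71.]
 [433. 323.  72.]
 [415. 319.  73.]
 [431. 335.  75.]
 [426. 317.  76.]
 [430. 341.  77.]
 [434. 326.  77.]
 [432. 329.  78.]
 [435. 318.  79.]
 [429. 343.  80.]
 [433. 332.  80.]
 [433. 332.  84.]
 [433. 326.  84.]
 [431. 339.  86.]]
(array([  0,   0,   0,   0,   0,   0,  80, 344, 560, 246, 185, 108, 164,
         0]), array([ 20,  28,  36,  44,  52,  60,  68,  76,  84,  92, 100, 108, 116,
       124, 132]))
(array([  0,   0,   0,   0,   0,   0,  64, 581, 792, 824, 727, 530,  53]), array([190, 198, 206, 214, 222, 230, 238, 246, 254, 262, 270, 278, 286,
       294]))
```

>>> step_arm(
  targets=[
    [[0,0,0,0],[0,0,0,0],[0,0,0,0],[0,0,0,0],[0,0,0,0]],
  ],
  jaw=0,
)

```text
time: 28.25
tool_pos: [422.5, 329.8, 44.8]
tcp_rot: [1.244, 1.555, -1.722]
contact_force: [-0.1, -0.6, 0.5]
grip_width: 28.9
```

>>> step_arm(
  targets=[
    [[0,0,0,0],[0,0,0,0],[0,0,0,0],[0,0,0,0],[0,0,0,0]],
  ],
)

```text
time: 28.67
tool_pos: [422.5, 329.8, 44.8]
tcp_rot: [1.245, 1.555, -1.721]
contact_force: [0.1, -0.1, 0.4]
grip_width: 62.5
```

```bash
python3 - <<'E'
from m import *
def low(n,x,y,zmin):
    W=cloud(load(n)); P=W.reshape(-1,3); P=P[~np.isnan(P[:,0])]
    Q=P[(np.hypot(P[:,0]-x,P[:,1]-y)<75)&(P[:,2]>zmin)]; print(n,np.sort(Q[:,2])[[0,5,10,20,40,80]].round(1))
    L=Q[np.argsort(Q[:,2])[:6]];print(L.round(0).tolist())
cap('wrist','w11.png');cap('scene','s2.png');cap('top','t3.png')
for n in ('w11.png','s2.png'): low(n,422,329,22)
low('w10.png',422,329,22); low('w2.png',587,260,120)
E
python3 go.py 421.2 328.7 44 -79.8
```

```text
w11.png [69.5 70.2 70.4 71.  71.6 72.5]
[[427.0, 367.0, 69.0], [426.0, 364.0, 70.0], [420.0, 362.0, 70.0], [426.0, 365.0, 70.0], [427.0, 363.0, 70.0], [428.0, 366.0, 70.0]]
s2.png [ 69.7  72.4  76.   83.4  90.6 104.2]
[[425.0, 362.0, 70.0], [423.0, 364.0, 71.0], [418.0, 290.0, 71.0], [439.0, 293.0, 72.0], [427.0, 290.0, 72.0], [437.0, 291.0, 72.0]]
w10.png [70.9 72.  72.6 73.1 74.5 76. ]
[[433.0, 337.0, 71.0], [434.0, 330.0, 71.0], [434.0, 329.0, 72.0], [433.0, 336.0, 72.0], [432.0, 334.0, 72.0], [432.0, 335.0, 72.0]]
w2.png [243.9 244.5 244.8 245.1 245.6 246.3]
[[596.0, 213.0, 244.0], [598.0, 309.0, 244.0], [596.0, 212.0, 244.0], [598.0, 211.0, 244.0], [596.0, 211.0, 244.0], [587.0, 214.0, 244.0]]
t 28.82 p [422.5 329.8  44.8] yaw -79.92 xaxis [-0.0023 -0.0157 -0.9999] q [ 0.53  0.54  1.68 -0.02  0.93  1.93] w 74.7 F [ 0.2 -0.3  0.3]
shift m [0.0008 0.0009 0.0015] dist 2.0
turn about tool x deg (x down => negative of world) -0.12
```

Both cameras put the fingertips about 25 mm above the reported TCP, which explains the miss. To grip the strip the reported TCP must go to about −20. I descend in stages and watch the force.

>>> step_arm(
  targets=[
    [[0.01,0.001,0.001,0],[0.025,0.001,0.001,0],[0.038,0.001,0.001,0],[0.044,0.001,0.001,0],[0.045,0.001,0.001,0]],
  ],
)

```text
time: 29.23
tool_pos: [420.9, 327.5, -1.3]
tcp_rot: [1.14, 1.553, -1.826]
contact_force: [0.2, 0.1, 0.8]
grip_width: 91.6
```

```bash
python3 go.py 421.2 328.7 -19.5 -79.8
```

```text
t 29.23 p [420.9 327.5  -1.3] yaw -79.92 xaxis [-0.0044 -0.0169 -0.9998] q [ 0.53  0.61  1.72 -0.02  0.82  1.93] w 91.6 F [0.2 0.1 0.8]
shift m [ 0.0182 -0.0014 -0.0006] dist 18.0
turn about tool x deg (x down => negative of world) -0.12
```

>>> step_arm(
  targets=[
    [[0.004,-0.001,-0.001,0],[0.009,-0.0014,-0.001,0],[0.014,-0.0014,-0.001,0],[0.0175,-0.0014,-0.001,0],[0.018,-0.0014,-0.001,0]],
  ],
)

```text
time: 29.65
tool_pos: [421.2, 328.6, -19.9]
tcp_rot: [1.105, 1.553, -1.861]
contact_force: [-0.4, 0.8, 0.3]
grip_width: 91.2
```

>>> step_arm(
  targets=[
    [[0,0,0,0],[0,0,0,0],[0,0,0,0],[0,0,0,0],[0,0,0,0]],
  ],
  jaw=1,
)

```text
time: 30.07
tool_pos: [421.3, 328.6, -19.7]
tcp_rot: [1.121, 1.553, -1.845]
contact_force: [-0.7, 0.1, -0.5]
grip_width: 63.0
```

>>> step_arm(
  targets=[
    [[0,0,0,0],[0,0,0,0],[0,0,0,0],[0,0,0,0],[0,0,0,0]],
  ],
)

```text
time: 30.48
tool_pos: [421.4, 328.6, -19.5]
tcp_rot: [1.13, 1.553, -1.835]
contact_force: [-1.0, -0.2, 2.8]
grip_width: 51.2
```

```bash
python3 go.py 421.2 328.7 100 -79.8
```

```text
t 30.48 p [421.4 328.6 -19.5] yaw -79.92 xaxis [-0.0047 -0.0172 -0.9998] q [ 0.53  0.64  1.73 -0.02  0.78  1.93] w 51.2 F [-1.  -0.2  2.8]
shift m [-0.1195  0.0018  0.0011] dist 120.0
turn about tool x deg (x down => negative of world) -0.12
```

>>> step_arm(
  targets=[
    [[-0.005,0,0,0],[-0.02,0,0,0],[-0.045,0,0,0],[-0.075,0,0,0],[-0.105,0,0,0]],
  ],
)

```text
time: 30.9
tool_pos: [421.1, 330.0, 86.0]
tcp_rot: [1.04, 1.551, -1.926]
contact_force: [0.5, 0.5, -3.1]
grip_width: 51.4
```

>>> step_arm(
  targets=[
    [[-0.025,0,0,0],[-0.04,0,0,0],[-0.045,0,0,0],[-0.045,0,0,0],[-0.045,0,0,0]],
  ],
)

```text
time: 31.32
tool_pos: [420.7, 330.5, 130.0]
tcp_rot: [0.981, 1.55, -1.984]
contact_force: [0.0, 0.5, -3.4]
grip_width: 51.6
```

```bash
python3 go.py 540 -2 130 -90
```

```text
t 31.32 p [420.7 330.5 130. ] yaw -79.92 xaxis [-0.0084 -0.0191 -0.9998] q [ 0.53  0.44  1.58 -0.01  1.14  1.93] w 51.6 F [ 0.   0.5 -3.4]
shift m [ 0.0054  0.3482 -0.0593] dist 353.0
turn about tool x deg (x down => negative of world) 10.08
```

>>> step_arm(
  targets=[
    [[0,0.015,-0.003,0],[0,0.04,-0.007,0],[0,0.07,-0.012,0],[0,0.105,-0.018,0],[0,0.14,-0.024,0]],
  ],
)

```text
time: 31.73
tool_pos: [467.8, 195.5, 130.2]
tcp_rot: [0.852, 1.548, -2.112]
contact_force: [1.7, -0.6, -2.4]
grip_width: 51.7
```

>>> step_arm(
  targets=[
    [[0,0.035,-0.006,2],[0,0.07,-0.012,4],[0,0.105,-0.018,6],[0,0.13,-0.022,8],[0,0.145,-0.025,10]],
  ],
)

```text
time: 32.15
tool_pos: [517.6, 54.3, 130.4]
tcp_rot: [0.926, 1.545, -2.218]
contact_force: [0.2, 0.3, -2.6]
grip_width: 51.5
```

```bash
python3 go.py 540 -2 130 -90
```

```text
t 32.15 p [517.6  54.3 130.4] yaw -90.08 xaxis [-0.0155 -0.0205 -0.9997] q [-0.03  0.41  1.63 -0.02  1.12  1.55] w 51.5 F [ 0.2  0.3 -2.6]
shift m [ 0.0012  0.0562 -0.0225] dist 61.0
turn about tool x deg (x down => negative of world) -0.08
```

>>> step_arm(
  targets=[
    [[-0.01,0.02,-0.008,0],[-0.035,0.04,-0.016,0],[-0.06,0.055,-0.022,0],[-0.07,0.056,-0.0225,0],[-0.07,0.056,-0.0225,0]],
  ],
)

```text
time: 32.57
tool_pos: [542.1, -1.0, 201.9]
tcp_rot: [0.997, 1.546, -2.148]
contact_force: [0.5, -0.6, -2.8]
grip_width: 51.3
```

>>> step_arm(
  targets=[
    [[0.025,0,0,0],[0.05,0,0,0],[0.025,0,0,0],[0,0,0,0],[0,0,0,0]],
  ],
)

```text
time: 32.98
tool_pos: [543.0, 0.1, 203.5]
tcp_rot: [1.101, 1.548, -2.042]
contact_force: [0.9, -0.6, -2.0]
grip_width: 51.3
```

```bash
python3 go.py 540 -2.1 130 -90
```

```text
t 32.98 p [5.430e+02 1.000e-01 2.035e+02] yaw -90.12 xaxis [-0.0104 -0.0204 -0.9997] q [-0.13  0.38  1.46 -0.02  1.31  1.45] w 51.3 F [ 0.9 -0.6 -2. ]
shift m [0.0735 0.0007 0.0022] dist 74.0
turn about tool x deg (x down => negative of world) -0.12
```

>>> step_arm(
  targets=[
    [[0.03,0,0,0],[0.06,0,0.001,0],[0.03,0,0.002,-0.1],[0,0,0.002,-0.1],[0,0,0.002,-0.1]],
  ],
)

```text
time: 33.4
tool_pos: [542.3, 1.0, 205.7]
tcp_rot: [1.298, 1.549, -1.843]
contact_force: [2.9, -0.3, -1.2]
grip_width: 51.4
```

>>> step_arm(
  targets=[
    [[0.015,0,0,0],[0.035,0,0,0],[0.055,0,0,0],[0.07,0.001,0,0],[0.072,0.001,0,0]],
  ],
)

```text
time: 33.82
tool_pos: [538.5, -0.5, 128.8]
tcp_rot: [0.928, 1.547, -2.212]
contact_force: [-0.5, -0.5, -2.5]
grip_width: 51.6
```

>>> step_arm(
  targets=[
    [[0,0,0,0],[0,0,0,0],[0,0,0,0],[0,0,0,0],[0,0,0,0]],
  ],
)

```text
time: 34.23
tool_pos: [539.0, -0.5, 129.5]
tcp_rot: [0.993, 1.548, -2.147]
contact_force: [0.1, -0.5, -3.1]
grip_width: 51.5
```

```bash
python3 go.py 540 -2.1 90 -90
python3 - <<'E'
from m import *
c=cap('wrist','w12.png'); W=cloud(c); P=W.reshape(-1,3); P=P[~np.isnan(P[:,0])]
z=135+34; Q=P[(abs(P[:,2]-170)<8)&(P[:,0]>590)&(P[:,0]<680)&(abs(P[:,1])<60)]
print(len(Q),Q.min(0),Q.max(0), cv2.minAreaRect(Q[:,:2].astype(np.float32)))
A=np.c_[Q[:,:2]-[600,0],np.ones(len(Q))]; print('plane',np.linalg.lstsq(A,Q[:,2],rcond=None)[0])
E
```

```text
t 34.23 p [ 5.390e+02 -5.000e-01  1.295e+02] yaw -89.9 xaxis [-0.0127 -0.0195 -0.9997] q [-0.13  0.44  1.58 -0.02  1.13  1.45] w 51.5 F [ 0.1 -0.5 -3.1]
shift m [ 0.0395  0.0009 -0.0015] dist 40.0
turn about tool x deg (x down => negative of world) 0.1
13833 [590.0035369  -25.04038673 162.00070691] [638.65771635  26.74716325 166.04914082] ((614.3026733398438, 0.8536586761474609), (48.66569900512695, 51.74475860595703), 0.07813800126314163)
plane [-6.83732536e-03 -1.89600993e-03  1.63643001e+02]
```

View pics/w12.png

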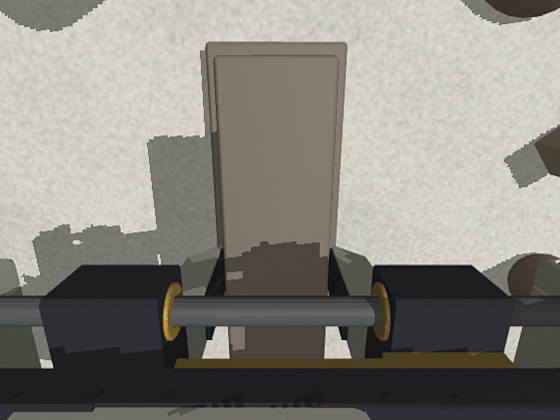

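The strip is held level within 0.4° and in line with the shelf: far edge at row 43, sides at columns 207–346, centred over it. It needs about +1.3 mm in x, −3 mm in y and 52 mm down.

>>> step_arm(
  targets=[
    [[0.01,0.001,-0.001,0],[0.022,0.002,-0.002,0],[0.034,0.002,-0.002,0],[0.04,0.002,-0.002,0],[0.042,0.002,-0.002,0]],
  ],
)

```text
time: 34.7
tool_pos: [539.6, -3.3, 86.0]
tcp_rot: [0.897, 1.546, -2.243]
contact_force: [-0.2, 0.4, -2.9]
grip_width: 51.5
```

>>> step_arm(
  targets=[
    [[0,0,0,0],[0,0,0,0],[0,0,0,0],[0,0,0,0],[0,0,0,0]],
  ],
)

```text
time: 35.12
tool_pos: [539.9, -3.3, 86.5]
tcp_rot: [0.935, 1.547, -2.205]
contact_force: [0.9, 0.3, -2.2]
grip_width: 51.4
```

```bash
python3 go.py 540 -2.1 77 -90
cat > strip.py <<'E'
from m import *
import sys
c=cap('wrist',sys.argv[1]); zt=float(sys.argv[2]); W=cloud(c); P=W.reshape(-1,3); P=P[~np.isnan(P[:,0])]
Q=P[(abs(P[:,2]-zt)<5)&(P[:,0]>590)&(P[:,0]<680)&(abs(P[:,1])<60)]
print(len(Q),Q.min(0),Q.max(0), cv2.minAreaRect(Q[:,:2].astype(np.float32)))
A=np.c_[Q[:,:2]-[540,-2],np.ones(len(Q))]; print('plane',np.linalg.lstsq(A,Q[:,2],rcond=None)[0])
E
python3 strip.py w13.png 121
```

```text
t 35.12 p [539.9  -3.3  86.5] yaw -89.92 xaxis [-0.0142 -0.0193 -0.9997] q [-0.13  0.49  1.63 -0.02  1.03  1.45] w 51.4 F [ 0.9  0.3 -2.2]
shift m [ 0.0095 -0.0014 -0.0002] dist 10.0
turn about tool x deg (x down => negative of world) 0.08
14356 [590.00027148 -28.18546692 117.1568154 ] [639.78157123  24.13239496 123.17726611] ((614.8694458007812, -2.0072078704833984), (49.7636833190918, 52.32949447631836), 0.09501443803310394)
plane [-9.32766581e-03 -2.50188966e-03  1.21100197e+02]
```

>>> step_arm(
  targets=[
    [[0.003,0,0,0],[0.006,0,0,0],[0.008,0,0,0],[0.0088,0,-0.0003,0],[0.0088,0,-0.0003,0]],
  ],
)

```text
time: 35.58
tool_pos: [539.8, -3.5, 77.2]
tcp_rot: [0.899, 1.546, -2.241]
contact_force: [0.2, -0.2, -3.1]
grip_width: 51.5
```

>>> step_arm(
  targets=[
    [[0.0005,0,0,0],[0.001,0,0,0],[0.0013,0,0,0],[0.0013,0,0,0],[0.0013,0,0,0]],
  ],
)

```text
time: 36.0
tool_pos: [540.0, -3.5, 76.5]
tcp_rot: [0.928, 1.547, -2.213]
contact_force: [-0.6, -0.1, 4.5]
grip_width: 51.7
```

```bash
python3 go.py 540 -2.1 76 -90;python3 strip.py w14.png 111
```

```text
t 36.0 p [540.   -3.5  76.5] yaw -89.91 xaxis [-0.0144 -0.0193 -0.9997] q [-0.13  0.51  1.64 -0.02  1.01  1.45] w 51.7 F [-0.6 -0.1  4.5]
shift m [ 0.0005 -0.0014 -0.    ] dist 1.0
turn about tool x deg (x down => negative of world) 0.09
14450 [590.00348087 -28.28800267 107.27989088] [639.74953586  24.01598991 113.31722955] ((614.855712890625, -2.108081817626953), (49.72749328613281, 52.29172897338867), 0.10715456306934357)
plane [-3.48049182e-03 -1.39048232e-03  1.11103105e+02]
```

>>> step_arm(
  targets=[
    [[0,0,0,0],[0,0,0,0],[0,0,0,0],[0,0,0,0],[0,0,0,0]],
  ],
  jaw=0,
)

```text
time: 36.47
tool_pos: [540.0, -3.5, 76.3]
tcp_rot: [0.922, 1.547, -2.218]
contact_force: [-0.5, -0.2, 1.2]
grip_width: 80.4
```

>>> step_arm(
  targets=[
    [[0,0,0,0],[0,0,0,0],[0,0,0,0],[0,0,0,0],[0,0,0,0]],
  ],
)

```text
time: 36.88
tool_pos: [540.0, -3.5, 76.3]
tcp_rot: [0.923, 1.547, -2.217]
contact_force: [0.2, 0.4, 0.1]
grip_width: 91.7
```

>>> step_arm(
  targets=[
    [[-0.02,0,0,0],[-0.05,0,0,0],[-0.085,0,0,0],[-0.115,0,0,0],[-0.125,0,0,0]],
  ],
)

```text
time: 37.3
tool_pos: [543.9, -1.3, 206.2]
tcp_rot: [1.249, 1.549, -1.892]
contact_force: [0.6, -0.4, 0.2]
grip_width: 91.7
```

```bash
python3 strip.py w15.png 111; python3 go.py 445 -271 200 -30
```

```text
4176 [590.01072281 -28.2087981  107.68413785] [639.61792013  23.88372318 113.52605081] ((614.7777709960938, -2.1722640991210938), (49.61607360839844, 52.06149673461914), 0.10038258135318756)
plane [-4.00593417e-03  9.76093130e-04  1.11090525e+02]
t 37.35 p [544.   -1.3 206.1] yaw -89.92 xaxis [-0.0063 -0.0203 -0.9998] q [-0.13  0.38  1.46 -0.02  1.31  1.45] w 91.8 F [1.  0.1 0.6]
shift m [0.0122 0.2694 0.0993] dist 287.0
turn about tool x deg (x down => negative of world) -59.92
```

>>> step_arm(
  targets=[
    [[0.001,0.025,0.012,0],[0.002,0.06,0.029,0],[0.003,0.095,0.047,0],[0.004,0.13,0.065,0],[0.005,0.165,0.082,0]],
  ],
)

```text
time: 37.77
tool_pos: [460.4, -167.3, 203.5]
tcp_rot: [1.164, 1.55, -1.976]
contact_force: [0.6, 0.0, -0.2]
grip_width: 92.1
```

>>> step_arm(
  targets=[
    [[0,0.035,0.018,0],[0,0.065,0.034,0],[0,0.09,0.045,0],[0,0.102,0.051,0],[0,0.102,0.051,0]],
  ],
)

```text
time: 38.18
tool_pos: [407.9, -271.5, 204.5]
tcp_rot: [1.07, 1.55, -2.073]
contact_force: [0.2, -0.3, -0.1]
grip_width: 92.0
```

>>> step_arm(
  targets=[
    [[0,0,0,0],[0,0,0,0],[0,0,0,0],[0,0,0,0],[0,0,0,0]],
  ],
)

```text
time: 38.6
tool_pos: [408.3, -270.8, 204.4]
tcp_rot: [1.063, 1.55, -2.079]
contact_force: [1.2, 0.2, 0.8]
grip_width: 91.9
```

```bash
python3 - <<'E'
from m import *
c=cap('wrist','w16.png'); wr(c,445,-271,45,62,80); wr(c,445,-271,45,20,80)
E
python3 go.py 445 -271 80 -90
```

```text
903 [array([ 444.5, -271.4]), array([58.8, 58.3]), np.float64(89.6)] ext [ 415.3 -300.8   62. ] [ 473.6 -242.    72.1] zmed 69.5 table -0.1
1533 [array([ 444.6, -271.5]), array([58.7, 58.7]), np.float64(88.5)] ext [ 415.3 -300.8   20. ] [ 474.  -242.    72.1] zmed 68.2 table -0.1
t 38.65 p [ 408.3 -270.9  204.5] yaw -90.02 xaxis [-0.0102 -0.0186 -0.9998] q [-0.73  0.27  1.61 -0.02  1.25  0.85] w 91.8 F [ 0.2 -1.2 -0. ]
shift m [ 0.1241 -0.0022 -0.038 ] dist 130.0
turn about tool x deg (x down => negative of world) -0.02
```

>>> step_arm(
  targets=[
    [[0.015,-0.001,-0.025,0],[0.05,-0.0015,-0.0375,0],[0.085,-0.0015,-0.0375,0],[0.115,-0.0015,-0.0375,0],[0.124,-0.0015,-0.0375,0]],
  ],
)

```text
time: 39.07
tool_pos: [442.5, -269.4, 75.9]
tcp_rot: [0.707, 1.55, -2.434]
contact_force: [-0.6, 0.1, -0.8]
grip_width: 91.6
```

>>> step_arm(
  targets=[
    [[0,0,0,0],[0,0,0,0],[0,0,0,0],[0,0,0,0],[0,0,0,0]],
  ],
)

```text
time: 39.48
tool_pos: [443.4, -270.2, 77.6]
tcp_rot: [0.867, 1.55, -2.274]
contact_force: [-0.3, 0.6, 0.2]
grip_width: 92.1
```

```bash
python3 go.py 444.2 -272 15 -90
```

```text
t 39.48 p [ 443.4 -270.2   77.6] yaw -89.96 xaxis [-0.0135 -0.0159 -0.9998] q [-0.68  0.47  1.71 -0.03  0.97  0.9 ] w 92.1 F [-0.3  0.6  0.2]
shift m [ 0.0626  0.0008 -0.0017] dist 63.0
turn about tool x deg (x down => negative of world) 0.04
```

>>> step_arm(
  targets=[
    [[0.01,0,-0.001,0],[0.025,0.001,-0.0017,0],[0.045,0.001,-0.0017,0],[0.058,0.001,-0.0017,0],[0.062,0.001,-0.0017,0]],
  ],
)

```text
time: 39.9
tool_pos: [443.2, -271.4, 13.6]
tcp_rot: [0.723, 1.55, -2.419]
contact_force: [-0.2, -0.1, -0.1]
grip_width: 91.9
```

>>> step_arm(
  targets=[
    [[0,0,0,0],[0,0,0,0],[0,0,0,0],[0,0,0,0],[0,0,0,0]],
  ],
  jaw=1,
)

```text
time: 40.32
tool_pos: [443.7, -271.8, 14.4]
tcp_rot: [0.802, 1.55, -2.339]
contact_force: [-0.3, 0.1, -0.5]
grip_width: 63.0
```

>>> step_arm(
  targets=[
    [[0,0,0,0],[0,0,0,0],[0,0,0,0],[0,0,0,0],[0,0,0,0]],
  ],
)

```text
time: 40.73
tool_pos: [443.7, -271.8, 14.4]
tcp_rot: [0.8, 1.55, -2.341]
contact_force: [-0.4, -0.2, -0.5]
grip_width: 59.8
```

```bash
python3 go.py 444.2 -272 180 -90
```

```text
t 40.73 p [ 443.7 -271.8   14.4] yaw -89.97 xaxis [-0.0146 -0.015  -0.9998] q [-0.68  0.56  1.76 -0.03  0.82  0.91] w 59.8 F [-0.4 -0.2 -0.5]
shift m [-0.1655  0.0027  0.0019] dist 166.0
turn about tool x deg (x down => negative of world) 0.03
```

>>> step_arm(
  targets=[
    [[0,0,0,0],[0,0,0,0],[-0.01,0,0,0],[-0.03,0,0,0],[-0.055,0,0,0]],
  ],
)

```text
time: 41.15
tool_pos: [443.5, -270.2, 69.3]
tcp_rot: [0.633, 1.549, -2.508]
contact_force: [-0.2, -0.7, -1.6]
grip_width: 60.4
```

>>> step_arm(
  targets=[
    [[-0.025,0,0,0],[-0.055,0,0,0],[-0.085,0,0,0],[-0.1,0,0,0],[-0.11,0,0,0]],
  ],
)

```text
time: 41.57
tool_pos: [446.2, -269.2, 182.4]
tcp_rot: [0.834, 1.55, -2.307]
contact_force: [-0.1, 0.4, -1.6]
grip_width: 59.9
```

```bash
python3 go.py 540 -2 180 -90
```

```text
t 41.57 p [ 446.2 -269.2  182.4] yaw -89.97 xaxis [-0.014  -0.0154 -0.9998] q [-0.68  0.35  1.56 -0.02  1.23  0.9 ] w 59.9 F [-0.1  0.4 -1.6]
shift m [-0.0031 -0.2672 -0.0939] dist 283.0
turn about tool x deg (x down => negative of world) 0.03
```

>>> step_arm(
  targets=[
    [[-0.001,-0.02,-0.007,0],[-0.002,-0.05,-0.017,0],[-0.003,-0.082,-0.029,0],[-0.003,-0.115,-0.04,0],[-0.003,-0.145,-0.051,0]],
  ],
)

```text
time: 41.98
tool_pos: [496.8, -122.3, 182.2]
tcp_rot: [0.769, 1.55, -2.373]
contact_force: [0.2, -0.2, -0.6]
grip_width: 59.5
```

>>> step_arm(
  targets=[
    [[0,-0.033,-0.012,0],[0,-0.065,-0.023,0],[0,-0.095,-0.033,0],[0,-0.112,-0.04,0],[0,-0.118,-0.042,0]],
  ],
)

```text
time: 42.4
tool_pos: [538.9, -1.4, 179.2]
tcp_rot: [0.697, 1.549, -2.441]
contact_force: [-0.0, -0.1, -1.0]
grip_width: 59.8
```

>>> step_arm(
  targets=[
    [[0,0,0,0],[0,0,0,0],[0,0,0,0],[0,0,0,0],[0,0,0,0]],
  ],
)

```text
time: 42.82
tool_pos: [538.7, -2.5, 179.3]
tcp_rot: [0.702, 1.549, -2.438]
contact_force: [-0.7, 0.0, -1.0]
grip_width: 59.9
```

```bash
cat > cup.py <<'E'
from m import *
import sys
c=cap('wrist',sys.argv[1]); zt=float(sys.argv[2]); W=cloud(c); P=W.reshape(-1,3); P=P[~np.isnan(P[:,0])]
Q=P[(P[:,2]>zt-8)&(P[:,2]<zt+4)&(abs(P[:,0]-545)<55)&(abs(P[:,1]+2)<29)]
print('cup rim',len(Q),Q.min(0).round(1),Q.max(0).round(1))
Q=P[(abs(P[:,2]-111)<4)&(P[:,0]>590)&(P[:,0]<680)&(abs(P[:,1])<60)]
if len(Q)>9: print('strip',len(Q),Q.min(0).round(1),Q.max(0).round(1), cv2.minAreaRect(Q[:,:2].astype(np.float32)))
E
python3 go.py 540 -2 127 -90; python3 cup.py w17.png 236
```

```text
t 42.82 p [538.7  -2.5 179.3] yaw -89.9 xaxis [-0.0164 -0.0139 -0.9998] q [-0.14  0.4   1.51 -0.02  1.26  1.44] w 59.9 F [-0.7  0.  -1. ]
shift m [ 0.0523 -0.0012 -0.0022] dist 52.0
turn about tool x deg (x down => negative of world) 0.1
cup rim 3979 [509.4 -31.  228. ] [569.9  27.  239.6]
strip 5226 [590.  -28.3 107.9] [639.6  23.8 113.7] ((614.8038330078125, -2.2434463500976562), (49.631385803222656, 52.00222396850586), 0.060546353459358215)
```

View pics/w17.png

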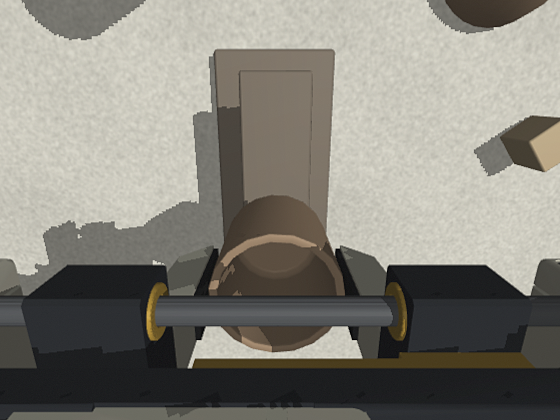

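>>> step_arm(
  targets=[
    [[0.01,0,0,0],[0.022,0,-0.0005,0],[0.034,-0.0005,-0.001,0],[0.04,-0.0005,-0.001,0],[0.042,-0.0005,-0.001,0]],
  ],
)

```text
time: 43.28
tool_pos: [538.1, -2.6, 135.7]
tcp_rot: [0.616, 1.547, -2.524]
contact_force: [-0.6, 0.3, -1.8]
grip_width: 59.7
```

>>> step_arm(
  targets=[
    [[0,0,0,0],[0,0,0,0],[0,0,0,0],[0,0,0,0],[0,0,0,0]],
  ],
)

```text
time: 43.7
tool_pos: [538.4, -2.7, 136.2]
tcp_rot: [0.649, 1.548, -2.492]
contact_force: [0.1, 0.5, -0.4]
grip_width: 59.8
```

```bash
python3 go.py 538.7 -2.6 126.3 -90; python3 cup.py w18.png 191
```

```text
t 43.7 p [538.4  -2.7 136.2] yaw -89.92 xaxis [-0.018  -0.0137 -0.9997] q [-0.14  0.44  1.57 -0.02  1.15  1.44] w 59.8 F [ 0.1  0.5 -0.4]
shift m [ 0.0099 -0.0002 -0.0005] dist 10.0
turn about tool x deg (x down => negative of world) 0.08
cup rim 4287 [509.2 -30.8 183. ] [569.9  26.9 193.6]
strip 7539 [590.  -28.4 107.4] [639.6  23.8 113.8] ((614.8167724609375, -2.296693801879883), (49.57948303222656, 52.25006866455078), 0.07878503948450089)
```

>>> step_arm(
  targets=[
    [[0.003,0,0,0],[0.006,0,0,0],[0.0085,0,0,0],[0.0098,-0.0002,-0.0003,0],[0.0098,-0.0002,-0.0003,0]],
  ],
)

```text
time: 44.17
tool_pos: [538.2, -2.5, 125.8]
tcp_rot: [0.611, 1.547, -2.529]
contact_force: [-0.2, -0.3, -1.7]
grip_width: 60.4
```

>>> step_arm(
  targets=[
    [[0.0004,0,0,0],[0.0008,0,0,0],[0.001,0,0,0],[0.001,0,0,0],[0.001,0,0,0]],
  ],
)

```text
time: 44.58
tool_pos: [538.4, -2.5, 125.3]
tcp_rot: [0.635, 1.548, -2.505]
contact_force: [-1.5, -0.8, 5.5]
grip_width: 59.9
```

```bash
python3 go.py 538.7 -2.6 125.4 -90; python3 cup.py w19.png 181
```

```text
t 44.58 p [538.4  -2.5 125.3] yaw -89.91 xaxis [-0.0183 -0.0136 -0.9997] q [-0.14  0.45  1.58 -0.02  1.13  1.44] w 59.9 F [-1.5 -0.8  5.5]
shift m [-0.0001  0.0001 -0.0003] dist 0.0
turn about tool x deg (x down => negative of world) 0.09
cup rim 4167 [509.3 -31.  173. ] [569.6  27.  184.8]
strip 8391 [590.  -28.3 107.5] [639.7  23.9 113.7] ((614.8867797851562, -2.164937973022461), (49.62852096557617, 52.20249557495117), 0.1042819395661354)
```

Contact (5.5 N), with the cup centre near x = 539.5. Next I release and go straight up.

>>> step_arm(
  targets=[
    [[0,0,0,0],[0,0,0,0],[0,0,0,0],[0,0,0,0],[0,0,0,0]],
  ],
  jaw=0,
)

```text
time: 45.05
tool_pos: [538.3, -2.5, 125.1]
tcp_rot: [0.626, 1.548, -2.514]
contact_force: [0.2, -0.0, -0.2]
grip_width: 87.7
```

>>> step_arm(
  targets=[
    [[0,0,0,0],[0,0,0,0],[0,0,0,0],[0,0,0,0],[0,0,0,0]],
  ],
)

```text
time: 45.47
tool_pos: [538.3, -2.5, 125.1]
tcp_rot: [0.627, 1.548, -2.513]
contact_force: [0.2, -0.5, 0.5]
grip_width: 91.5
```

>>> step_arm(
  targets=[
    [[-0.01,0,0,0],[-0.035,0,0,0],[-0.065,0,0,0],[-0.1,0,0,0],[-0.13,0,0,0]],
  ],
)

```text
time: 45.88
tool_pos: [540.8, -0.7, 258.0]
tcp_rot: [0.671, 1.549, -2.469]
contact_force: [2.0, 0.1, 0.8]
grip_width: 92.2
```

>>> step_arm(
  targets=[
    [[0,0.03,0.005,0],[0,0.07,0.01,0],[0,0.11,0.02,0],[0,0.15,0.03,0],[0,0.18,0.04,0]],
  ],
)

```text
time: 46.3
tool_pos: [500.3, -183.4, 262.2]
tcp_rot: [0.742, 1.549, -2.399]
contact_force: [0.4, -0.4, -0.0]
grip_width: 91.7
```

>>> step_arm(
  targets=[
    [[0,0.03,0.005,0],[0,0.06,0.01,0],[0,0.06,0.01,0],[0,0.06,0.01,0],[0,0.06,0.01,0]],
  ],
)

```text
time: 46.72
tool_pos: [490.4, -242.9, 263.6]
tcp_rot: [0.742, 1.549, -2.4]
contact_force: [0.8, -0.3, -0.6]
grip_width: 92.1
```

```bash
python3 - <<'E'
from m import *
c=cap('top','t9.png'); W=cloud(c)
print('cup');wr(c,540,-2,45,170,190); print('strip');wr(c,540,-2,120,103,122);print('short');wr(c,577,-266,40,38,55)
print('jug/bowl',rect(W,(195,90,260,150),5,130),rect(W,(320,105,370,160),5,80))
s=cap('scene','s9.png');print('scene cup');wr(s,540,-6,45,170,190);print('strip');wr(s,540,-6,120,104,122)
a=cv2.resize(s['color'][100:380,150:500],None,fx=1.6,fy=1.6)
cv2.imwrite('pics/s9c.png',a[:,:,::-1])
E
python3 go.py
```

```text
cup
118 [array([537.8,  -2. ]), array([58.3, 57.2]), np.float64(0.1)] ext [508.7 -30.6 170.4] [567.   26.6 185.9] zmed 179.3 table -1.1
strip
1175 [array([539.5,  -2.8]), array([200.2,  49.5]), np.float64(0.1)] ext [439.3 -27.6 103.4] [639.5  22.1 121.6] zmed 110.5 table -1.1
short
102 [array([ 580.6, -264.5]), array([30.7, 38. ]), np.float64(36.6)] ext [ 567.4 -280.3   38. ] [ 602.9 -241.9   49.2] zmed 43.5 table -1.1
jug/bowl (1123, 'c', array([784.2, 146.4]), 'wh', array([192.2, 177.8]), 'yaw', -89.8, 'z med/max', array([ 59.7, 120.2]), 'mean', array([767.3, 130.3])) (1072, 'c', array([ 750.8, -202.2]), 'wh', array([156.2, 147.8]), 'yaw', -6.1, 'z med/max', array([45.6, 67.5]), 'mean', array([ 731.6, -201.9]))
scene cup
249 [array([538.6,  -5.1]), array([57.9, 62.1]), np.float64(50.6)] ext [511.1 -36.8 170.1] [569.7  28.1 184.1] zmed 177.5 table -0.5
strip
1178 [array([539.8,  -6.1]), array([203. ,  56.4]), np.float64(0.5)] ext [438.4 -34.3 104. ] [641.5  22.4 121.8] zmed 110.2 table -0.5
t 46.82 p [ 490.7 -242.2  263.6] yaw -89.87 xaxis [-0.016  -0.0147 -0.9998] q [-0.59  0.35  1.34 -0.02  1.46  0.99] w 91.8 F [-0.  -0.7 -0.4]
```

View pics/s9c.png

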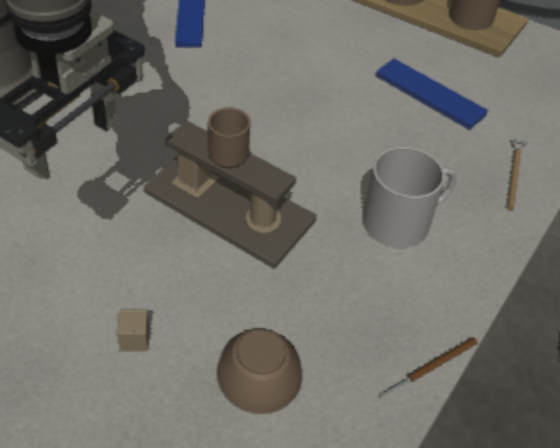

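View pics/t9.png

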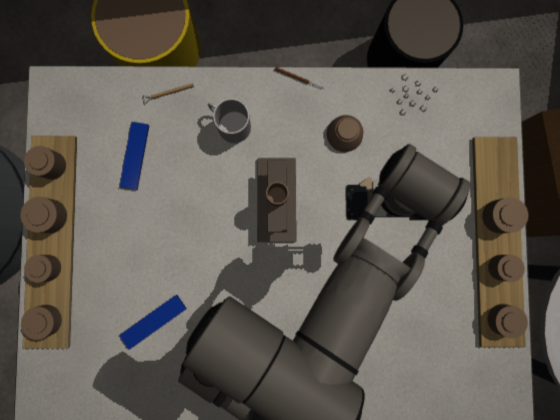

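The scene crop shows the finished tier: cup upright at (229,137) on the strip, props on their pads at (190,172) and (263,207). The short prop, bowl and jug stand where they were. In the top view the cup is at (277,193) on the strip, and the arm is clear.

```bash
python3 -c "
from plant import bot
print(bot.close_job())"
```

```text
the job is handed in; nothing more can be done
None
```

The tier is built and handed in at about 47 s of the 99 s allowed. The order was round prop, square prop, strip, then cup.

**Last checks**

| Item | Where it was measured | Where it should be |
|---|---|---|
| Round prop (wrist camera) | (604–605, −2.4) | pad at (605.2, −2.1) |
| Square prop (wrist camera) | (474.2, −1.4) | pad at (475.2, −2.3) |
| Strip (top camera) | (539.5, −2.8), yaw 0.1°, top at about 111 mm | shelf centre at about (540, −2) |
| Cup (top camera) | (537.8, −2.0) | strip centre at (539.5, −2.8) |

- **Cup:** it stands upright. The wrist camera put its centre at x = 539.5 just before release, so the top view disagrees by about 1.7 mm, within the 2 mm calibration.
- **Left alone:** the jug and bowl readings match those at the start. The short prop was partly hidden by the arm in the last top view, but it stands in place in the scene view.
- **Forces:** no wrist force reading went above about 6 N.

**What failed or disagreed**
- **First strip grasp missed:** the jaws closed on nothing. Depth from two cameras shows the real fingertips about 25 mm short of the reported TCP. I went 22 mm lower for the strip, allowed for the offset with the cup, and the second try worked. Nothing was disturbed.
- **Tool tilt:** the tool drifted by up to about 2° during the moves. I reduced it with short up-and-down strokes before the square-prop grasp and before setting the strip down.
- **Scene camera offset:** it reads 3 to 5 mm off in y from the other two cameras, so I relied on the wrist and top views.

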